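# Clamp a bronze standoff barrel in the finishing cradle

### The job

Load the bronze barrel that has the small spigot into the clamping cradle: lift the sprung clamp bar, turn it well aside to rest raised, lay the barrel in the channel, slide it into the stop head until its spigot meets the stop inside, and press it there with about 10 N for a second (14 N at most). Then turn the bar back to its stop and lower it by its knob until it bears on the barrel, and let go. Never let the bar snap down, do not drop or ram the barrel, and leave the other two barrels where they lie.

Things in the scene. Friction and masses are not known exactly. Their poses are not given: they have to be found in the camera images.
- cradle: Clamping cradle: dark steel base plate 125 (x) by 190 (y, from -105 to +85 mm) by 12 mm, fixed; origin on the table below the point channel. y runs along the channel to the stop head, z up, x across to the clamp post. The channel is two aluminium 90-degree V-blocks at y -74 to -53 and +10 to +50 mm, 42 mm wide, lips 41 mm high; the gap between them is open down to the base plate, room for fingers.
- channel (a point): Point on the channel's axis, 42 mm above the table, fixed to the cradle, same axes: 55 mm short of the head's face. A barrel in the V-blocks has its axis at this height and slides along y with under 6 N. Lay it with its centre at y = -35 mm, held at its middle between the V-blocks: the spigot's tip is then 6 mm short of the head. Home, its centre is anywhere from y = -22 to -4 mm.
- head: Aluminium stop head, 44 (x) by 30 (y) mm, top 62 mm above the table; its face to the barrel is at y = +55 mm of channel. A 15 mm hole runs through it along y in line with the channel. Inside it a rigid stop rod, set to another depth each time and not measured, stops the spigot 7 to 25 mm in: feel for it. Origin: middle of the face away from the barrel, 37 mm above the table.
- barrel_center (a point): Centre of the bronze barrel to load: 24 mm diameter, 110 mm long plus a spigot (12 mm diameter, 29 mm long) at its +y end; 0.15 to 0.31 kg. y along the barrel to the spigot, z up. It lies level in the rack, axis 40 mm above the table. Three barrels lie there 72 mm apart in any order; the spigot points within 0.5 rad of the channel's y.
- rack: Wooden rack, fixed, origin on the table at its middle: base 230 (x) by 110 (y) by 8 mm with two rails along x at y = -30 and +30 mm, 16 mm thick, tops 28 mm above the table with 8 mm pegs beside each barrel. The barrels lie across the rails along y; between the rails a barrel's middle is free on both sides down to the base.
- long_barrel_center (a point): Centre of a barrel of 24 mm diameter and 136 mm length without spigot, in the rack; leave it there.
- short_barrel_center (a point): Centre of a barrel of 24 mm diameter and 80 mm length without spigot, in the rack; leave it there.
- knob (a point): Middle of the black upright round knob at the clamp bar's free end: 16 mm diameter, 34 mm tall, standing on the bar (16 mm wide, 10 mm thick), to be pinched from above. With the bar down it is beside the channel, opposite the post. Its middle is 77 mm above the table plus the value of clamp_lift.
- post_axis (a point): Point on the vertical axis of the clamp post, fixed to the cradle at x = +50, y = +33 mm of channel, 50 mm above the table; the knob goes round this axis at a radius of 90 mm. Axes as the cradle's.
- clamp_lift (a joint): Height of the bar, m: 0 bottom stop, 0.026 top stop, about 0.004 bearing on a barrel. Spring and weight pull it down with 8 N (bottom) to 12 N (top); released more than 1 mm above its rest it may snap (over 0.35 m/s). A key under it sits in a notch when down: the bar turns only above 0.018 (keep 0.021 to 0.024). Turned aside it rests raised on a ledge at 0.018.
- clamp_bar (a joint): Turn of the bar about post_axis, rad: 0 (stop) straight across the channel, pointing to the cradle's -x from the post; grows clockwise seen from above; at 1.57 it points to the cradle's +y, clear of the channel; far stop 1.85. Light friction: it stays where left. The ledge carries it from 0.4 to 1.85; the key goes down in its notch only below about 0.08.
Not all that is in view belongs to the job. Leave any turquoise look-alike of the part that bears barrel_center alone.

How it is judged (in metres and radians):
On the way, in this order (a step that is already met when the one before it is completed fails the run):
1. the clamp bar is raised and turned well aside (more than 1.2 rad) (value of joint clamp_bar above 1.2 rad and value of joint clamp_lift above 0.013 m), for 0.2 s.
2. with the bar aside, the barrel lies in the channel, spigot in the head, and is pressed home against the head with more than 3 N (x of barrel_center in the frame of channel between -0.003 and 0.003 m and y of barrel_center in the frame of channel between -0.024 and -0.002 m and z of barrel_center in the frame of channel between -0.003 and 0.003 m and angle between the y axis of barrel_center and the y axis of channel, either way round below 0.05 rad and contact force between barrel and head above 3 N and value of joint clamp_bar above 1 rad), for 0.3 s.
At the end, for the whole second after the job is handed in: The barrel is at rest in the channel, spigot in the head (centre -24 to -2 mm along it from the point channel, 3 mm across and in height, parallel within 0.05 rad). The bar is back across it (clamp_bar below 0.09 rad), down on it (clamp_lift 0.002 to 0.0065 m), all released (x of barrel_center in the frame of channel between -0.003 and 0.003 m and y of barrel_center in the frame of channel between -0.024 and -0.002 m and z of barrel_center in the frame of channel between -0.003 and 0.003 m and angle between the y axis of barrel_center and the y axis of channel, either way round below 0.05 rad and value of joint clamp_bar below 0.09 rad and value of joint clamp_lift between 0.002 and 0.0065 m and linear speed of barrel below 0.02 m/s); the robot touches nothing.
It fails at once if the bar snaps down (faster than 0.35 m/s) (velocity of joint clamp_lift below -0.35 m/s).
It fails at once if the barrel is rammed against the stop head (14 N or more) (contact force between barrel and head above 14 N).
It fails at once if the barrel is dropped or thrown into the cradle (faster than 0.5 m/s within 70 mm of the channel) (linear speed of barrel above 0.5 m/s and distance between barrel_center and channel below 0.07 m).
It fails at once if another barrel is moved from its place by more than 20 mm (distance of any of long_barrel_center, short_barrel_center from where it was at the start of the episode above 0.02 m).
It also fails if it takes over 72 s, if anything falls off the work surface, if the arm or the gripper's body presses on something with over 40 N, if the wrist force passes 120 N, or if a joint passes its speed limit or range.

### The arm

A 6-joint arm with a two-finger parallel gripper is mounted at the origin on the work surface. World frame = base frame: x ahead of the robot, y to its left, z up, the work surface at z = 0. Lengths are in mm, angles in degrees, forces in N, time in s.
With the tool pointing down it reaches from about 300 to 850 mm from the base axis. Payload 4.2 kg.
Tool frame: the origin (TCP) lies midway between the tips of the shut fingers; the grasp point (between the pads) lies 19 mm behind it; y points along the fingers, z is the direction in which the jaws open and shut, and the axes are right-handed (so a half turn about y gives the same grasp; the last joint's range is limited). The gripper opens to 91 mm and grips with 3 to 60 N. Pads are 32 mm wide; open, the fingers measure 118 mm over their backs; the gripper's body (76 mm by 178 mm) begins 60 mm behind the grasp point.
Start: joints at [64.458, 18.312, 89.639, -0, 72.044, -1.146], TCP at [237.508, 523.673, 213.976] pointing down, gripper open.
Joint ranges: [-177.97, 177.97], [-48.28, 115.42], [12.27, 149.76], [-77.06, 257.06], [2.81, 150.46], [-146.56, 146.56]. Speed limits (degrees/s): [147.25, 147.25, 180, 180, 180, 180].

### API

Orientations are given as [roll, pitch, yaw] about the fixed x, y, z axes, in that order (R = Rz(yaw) Ry(pitch) Rx(roll)).
In Python, from workcell import env gives the robot as it stands.
- The arm moves only by the shell command python3 -m handwheel 'ROWS' [FORCE]. ROWS is JSON, a list of rows, each a list of 3 entries, a list of its own where there are three numbers: the opening, from 0 (shut) to 1 (fully open), then the shift along the tool's x, y, z in mm, then the turn, a rotation vector about the tool's x, y, z in degrees. A call has exactly 10 rows; each row shifts and turns the commanded pose from where the row before left it, along the tool's axes as they then stand; what a row does not reach is not made up. A row lasts 1/12 s, in which the tool goes at most 41.7 mm and 7.16 degrees, less where a joint would pass 70% of its speed; a pose out of reach is approached as far as the arm can. A call is refused whole if a number of a shift passes 41.7 or a number of a turn 7.16, either way. A call with a gripper value outside its range is refused whole. The fingers move at their own pace and stop on an object; FORCE is the grip in N (left out, the last holds). Time passes only in rows, so rows that do not move let the fingers close, or fill a call up. It gives the time, the measured TCP pose, the force and the opening at its end, in the units of the state.
- env.state(): the state, without advancing time (a new reading comes with each control period).
- env.grab_frame(name): name is "side" or "top" or "wrist"; returns the picture (480x640x3 uint8, red, green, blue); there is no depth.
- env.camera_info(name): a dict with "fx", "fy", "cx", "cy" (pixels), "camera_from_world" (4x4, takes a point from world to camera coordinates); the wrist camera has in their place "mount" (4x4, takes a point from camera to tool coordinates, whose origin is the TCP and whose axes are the tool frame's). Camera axes: x right, y down, z forward; pixel columns grow to the right and rows downward; lengths in mm; the calibration is good to about 2 mm. A picture is of the moment at which its call begins: read the wrist's pose just before it. camera_info takes no time and is no camera call.
- env.job_done(): hands the job in, once; it reports no verdict.
Trained networks look in the newest picture that a camera, given by its name, has taken for a name from the list of things; names that differ only in an ending like _2 or _b are one class to them, and where a whole thing is asked for, a point or a joint stands for the part that bears it (a point fixed in the world has none). Each returns a list of dicts, best first, with "p" (0 to 1); they miss things now and then, are a little off and sometimes report something else, mostly with a low value. They report only what shows in the picture. A call takes as long as a camera call. They do not tell look-alikes from the thing itself.
- env.masks_of(camera, label): "region" (480x640 bool, what is visible of it) and "location" ([column, row] in pixels, amid what is visible of it).
The state is a dict: "time_s": time; "qpos": joint angles; "qvel": joint speeds; "effort": joint torques, N m; "ee_pos": TCP position; "ee_rot": TCP orientation; "force": force on the tool from outside, world axes, zero at the start; "torque": the same for the moment, N m; "gripper_width": finger opening in mm.
Only numpy, scipy, OpenCV 4.12 (cv2) and the standard library are available. Lean on these libraries where they do the work, as an engineer would, in place of code of your own. Each camera call takes 0.05 s, during which the arm holds its last target.

## Working session

There is one attempt and no reset: what is moved stays moved. The work goes in short steps, Python scripts to look and compute and a shell command to move; the robot and the scene stay as the last step left them, time stands still between calls to the robot, and variables do not carry over. Pictures are saved under pics/ and viewed, and the job is handed in when it is done.

```bash
ls; mkdir -p pics; python3 - <<'E'
from workcell import env
import cv2
s=env.state(); print({k:s[k] for k in ('time_s','ee_pos','ee_rot','force','gripper_width')})
for n in('top','side','wrist'):
    im=env.grab_frame(n); cv2.imwrite(f'pics/{n}0.png',im[:,:,::-1]); print(n,env.camera_info(n))
E
```

```text
pics
{'time_s': 0.0, 'ee_pos': array([237.2898001 , 523.20728188, 213.14477367]), 'ee_rot': array([-9.00991718e+01,  2.75907368e-03, -2.43975633e+01]), 'force': array([-0.52463755, -0.4151098 ,  0.21062233]), 'gripper_width': 91.450785670274}
top {'fx': 533.294888052218, 'fy': 533.294888052218, 'cx': 321.2329863495005, 'cy': 230.36384073260697, 'camera_from_world': array([[ 2.52583925e-02, -9.99646570e-01,  8.29152923e-03,
         4.94893411e+01],
       [-9.94975305e-01, -2.59424468e-02, -9.67012478e-02,
         4.26198062e+02],
       [ 9.68821732e-02, -5.80734876e-03, -9.95278915e-01,
         1.11249560e+03],
       [ 0.00000000e+00,  0.00000000e+00,  0.00000000e+00,
         1.00000000e+00]])}
side {'fx': 490.36732115965026, 'fy': 490.36732115965026, 'cx': 326.1053341482897, 'cy': 236.13735329334594, 'camera_from_world': array([[ 7.57324979e-01, -6.52832509e-01,  1.63887703e-02,
        -3.02181075e+02],
       [-3.67794145e-01, -4.47132031e-01, -8.15352938e-01,
         2.45194934e+02],
       [ 5.39616848e-01,  6.11459453e-01, -5.78732231e-01,
         7.31350763e+02],
       [ 0.00000000e+00,  0.00000000e+00,  0.00000000e+00,
         1.00000000e+00]])}
wrist {'fx': 346.23301235848686, 'fy': 346.23301235848686, 'cx': 319.9436892635424, 'cy': 240.3528158725983, 'mount': array([[ 1.07019760e-03,  9.62814913e-01,  2.70159763e-01,
        -7.70040602e+01],
       [ 6.69448036e-04, -2.70160547e-01,  9.62815055e-01,
        -1.71702224e+02],
       [ 9.99999203e-01, -8.49544438e-04, -9.33679722e-04,
        -6.87303462e-01],
       [ 0.00000000e+00,  0.00000000e+00,  0.00000000e+00,
         1.00000000e+00]])}
```

View pics/top0.png

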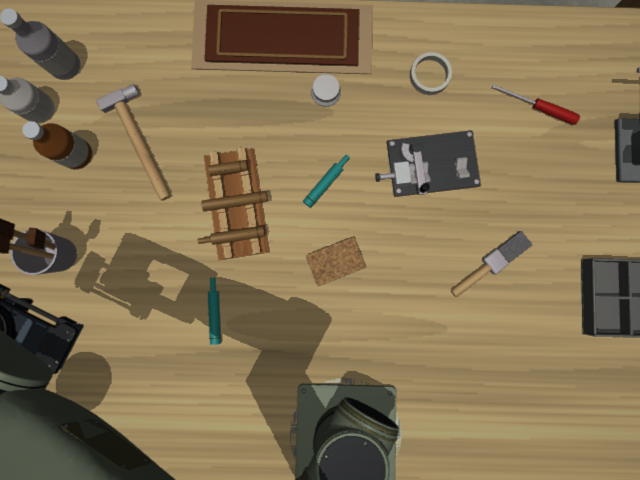

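View pics/side0.png

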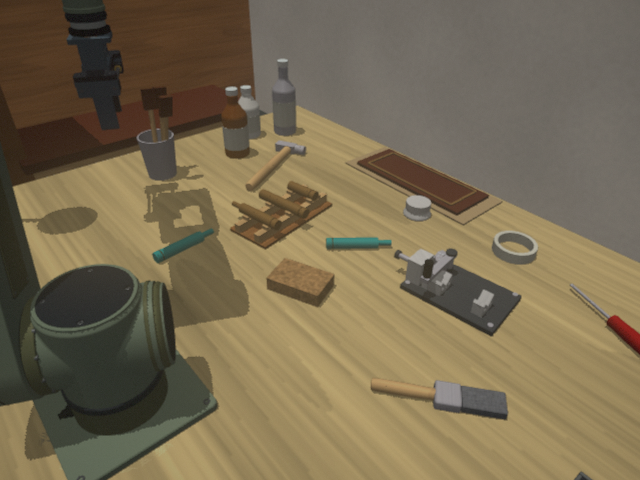

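View pics/wrist0.png

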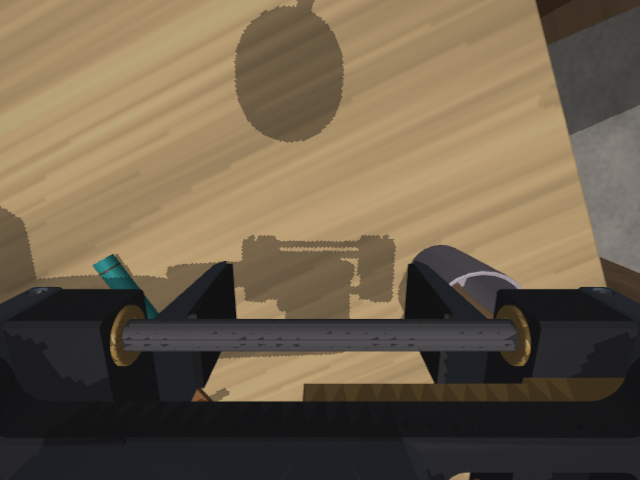

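```bash
cat > h.py <<'E'
import numpy as np, cv2
from workcell import env
C={n:env.camera_info(n) for n in('top','side')}
def proj(n,p):
    c=C[n];T=c['camera_from_world'];q=T[:3,:3]@np.asarray(p,float)+T[:3,3]
    return np.array([c['fx']*q[0]/q[2]+c['cx'],c['fy']*q[1]/q[2]+c['cy']])
def ray(n,uv):
    c=C[n];T=c['camera_from_world'];R=T[:3,:3];o=-R.T@T[:3,3]
    return o,R.T@np.array([(uv[0]-c['cx'])/c['fx'],(uv[1]-c['cy'])/c['fy'],1])
def atz(n,uv,z):
    o,d=ray(n,uv);return o+d*(z-o[2])/d[2]
def wproj(p,s):
    from scipy.spatial.transform import Rotation as R
    c=env.camera_info('wrist');M=c['mount'];Rt=R.from_euler('xyz',s['ee_rot'],degrees=True).as_matrix()
    q=Rt.T@(np.asarray(p,float)-s['ee_pos']);q=M[:3,:3].T@(q-M[:3,3])
    return np.array([c['fx']*q[0]/q[2]+c['cx'],c['fy']*q[1]/q[2]+c['cy']])
def watz(uv,z,s):
    from scipy.spatial.transform import Rotation as R
    c=env.camera_info('wrist');M=c['mount'];Rt=R.from_euler('xyz',s['ee_rot'],degrees=True).as_matrix()
    d=Rt@M[:3,:3]@np.array([(uv[0]-c['cx'])/c['fx'],(uv[1]-c['cy'])/c['fy'],1]);o=s['ee_pos']+Rt@M[:3,3]
    return o+d*(z-o[2])/d[2]
def crop(im,x0,y0,w,h,k,name):
    c=im[y0:y0+h,x0:x0+w,::-1]; cv2.imwrite(name,cv2.resize(c,None,fx=k,fy=k,interpolation=cv2.INTER_CUBIC))
E
python3 - <<'E'
from h import *
t=env.grab_frame('top');s=env.grab_frame('side')
crop(t,370,115,130,97,6,'pics/tc.png');crop(s,380,220,150,112,5,'pics/sc.png');crop(t,180,130,130,140,4,'pics/tr.png')
for n in('top','side'):
  for l in('cradle','head','barrel_center','rack','long_barrel_center','short_barrel_center','knob'):
    for m in env.masks_of(n,l)[:2]:
        r=m['region'];ys,xs=np.nonzero(r);print(n,l,round(m['p'],2),m['location'],r.sum(),xs.min(),xs.max(),ys.min(),ys.max())
print(env.state()['time_s'])
E
```

```text
top cradle 0.82 [432.6, 162.9] 5145 375 480 131 196
top head 0.7 [402.3, 175.8] 485 375 410 162 186
top barrel_center 0.79 [216.6, 317.5] 663 208 220 279 344
top barrel_center 0.74 [434.0, 165.6] 5034 376 480 131 196
top rack 0.56 [238.1, 207.2] 3801 204 268 148 259
top long_barrel_center 0.6 [233.4, 200.4] 740 202 267 191 210
top short_barrel_center 0.88 [227.2, 166.5] 478 208 247 159 175
top knob 0.64 [418.8, 173.8] 391 413 429 151 194
side cradle 0.8 [456.2, 294.0] 5512 395 520 248 335
side head 0.64 [414.1, 262.4] 694 395 433 249 285
side head 0.45 [457.7, 294.9] 5566 395 521 250 335
side barrel_center 0.97 [356.2, 241.8] 654 327 391 238 248
side barrel_center 0.88 [256.5, 217.6] 530 232 281 202 230
side rack 0.98 [279.8, 218.5] 2167 231 331 191 248
side long_barrel_center 0.79 [281.0, 201.9] 561 258 308 190 218
side short_barrel_center 0.71 [414.1, 261.7] 570 395 432 250 282
side short_barrel_center 0.6 [304.9, 187.1] 316 288 318 181 200
side knob 0.97 [434.0, 267.3] 468 421 454 255 282
0.95
```

View pics/tc.png

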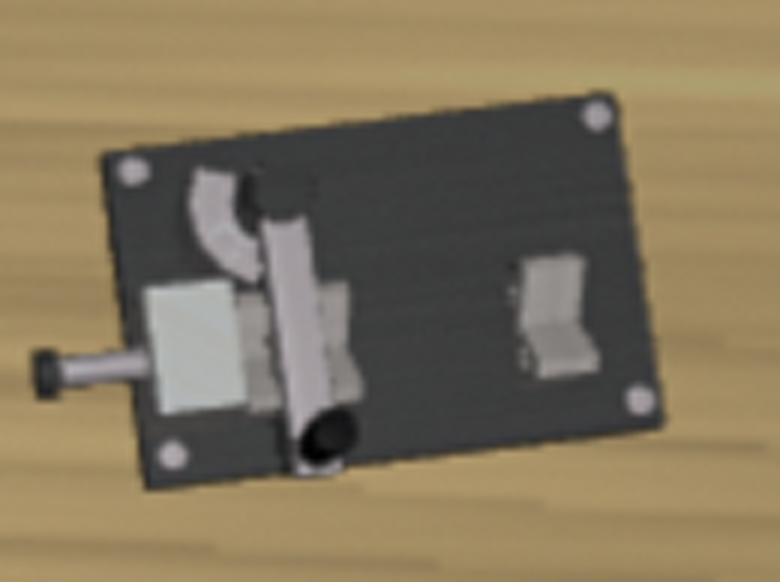

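View pics/sc.png

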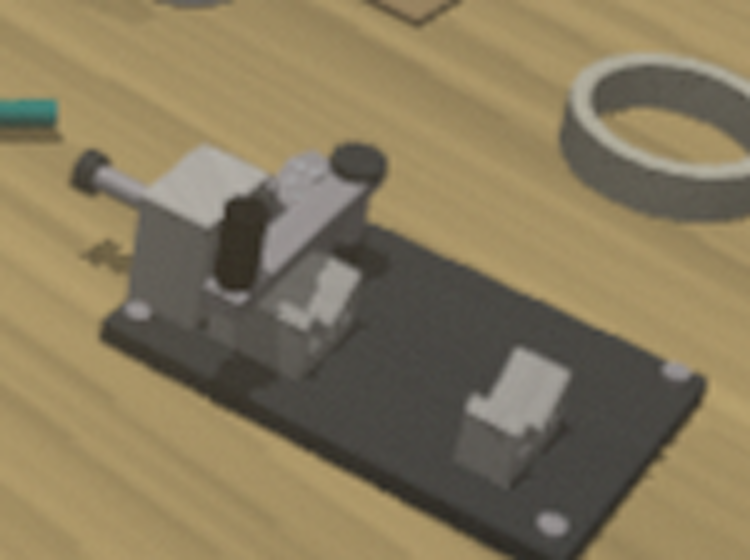

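View pics/tr.png

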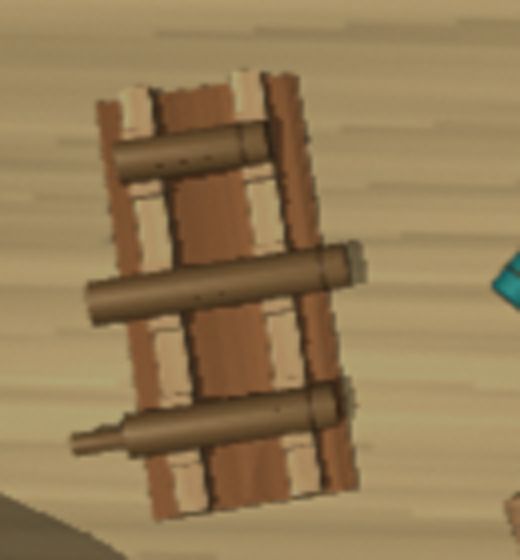

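```bash
cat > fit.py <<'E'
from h import *
from scipy.optimize import least_squares
K=lambda l,x,y,k:np.array(l,float)/k+[x,y]
tc=K([(105,153),(613,92),(663,425),(147,488)],370,115,6)   # (+x,+y),(+x,-y),(-x,-y),(-x,+y)
L=np.array([(62.5,85,12),(62.5,-105,12),(-62.5,-105,12),(-62.5,85,12)])
print([np.round(atz('top',p,12),1) for p in tc])
sL=np.array([(62.5,-105,12),(-62.5,85,12)]); sc=K([(705,381),(102,325)],380,220,5)
def W(p,l): 
    c,s=np.cos(p[2]),np.sin(p[2]); l=np.atleast_2d(l); return np.c_[p[0]+c*l[:,0]-s*l[:,1],p[1]+s*l[:,0]+c*l[:,1],l[:,2]]
def res(p,cams='ts'):
    r=[]
    if 't' in cams: r+=[proj('top',w)-u for w,u in zip(W(p,L),tc)]
    if 's' in cams: r+=[proj('side',w)-u for w,u in zip(W(p,sL),sc)]
    return np.ravel(r)
if __name__=='__main__':
  for c in('t','ts','s'):
    f=least_squares(res,[550,-200,0.1],args=(c,));print(c,f.x[:2].round(1),np.degrees(f.x[2]).round(2),f.fun.round(1))
  p=least_squares(res,[550,-200,0.1],args=('ts',)).x
  print('knob',W(p,(-40,33,77)),'ch',W(p,(0,0,42)),'-35',W(p,(0,-35,42)),'post',W(p,(50,33,50)))
  for n,k in(('top',6),('side',5)):
    print(n,[proj(n,W(p,q)[0]).round(1) for q in((-40,33,94),(50,33,75),(0,-63,25))])
  a=atz('top',(72/4+180,443/4+130),40);b=atz('top',(345/4+180,400/4+130),40);print(a,b,np.linalg.norm(a-b))
  d=(a-b)/np.linalg.norm(a-b);print('yaw of y axis from world y',np.degrees(np.arctan2(-d[0],d[1])),'center',b+55*d,a-84*d)
E
python3 fit.py
```

```text
[array([626., -79.,  12.]), array([ 653.8, -263.8,   12. ]), array([ 531.3, -281.6,   12. ]), array([503.4, -95.7,  12. ])]
t [ 577.2 -170.1] 8.39 [-0.9 -0.3  0.5 -0.2  0.7  0.3 -0.2  0.2]
ts [ 577.1 -169.8] 8.58 [-1.2 -0.1  0.2 -0.3  0.6  0.2 -0.3  0.4  1.2  0.3 -0.7 -0.2]
s [ 577.2 -169.2] 9.14 [ 0.8 -0.3 -0.8  0. ]
knob [[ 532.61192641 -143.09811851   77.        ]] ch [[ 577.08823664 -169.7600357    42.        ]] -35 [[ 582.31079308 -204.36819809   42.        ]] post [[ 621.604344   -129.66868768   50.        ]]
top [array([424.2, 176. ]), array([416.1, 135.2]), array([459.2, 158.8])]
side [array([435.8, 256.6]), array([458.3, 243.1]), array([487.8, 298.2])]
[394.51020866 316.17951806  40.        ] [420.6575397  175.19927503  40.        ] 143.3844895557179
yaw of y axis from world y 10.507145921991622 center [410.62784115 229.27704447  40.        ] [409.82829372 233.58801565  40.        ]
```

```bash
cat > fit2.py <<'E'
from fit import *
H=np.array([(22,85,62),(22,55,62),(-22,55,62),(-22,85,62)],float); hc=K([(144,290),(231,279),(246,406),(160,414)],370,115,6)
kc=K([(330,432),(278,190)],370,115,6)
sk=K([(242,205),(357,163),],380,220,5)
# side head top corners: crop (-22,85)=(145,193) ; (22,85)=(203,147); (-22,55)=(212,222)
sh=K([(145,195),(203,146),(210,222)],380,220,5); SH=H[[3,0,2]]
def res2(p):
    off=np.array([p[3],0,0])
    r=[proj('top',w)-u for w,u in zip(W(p,L+off),tc)]+[proj('side',w)-u for w,u in zip(W(p,sL+off),sc)]
    r+=[proj('top',w)-u for w,u in zip(W(p,H),hc)]+[proj('side',w)-u for w,u in zip(W(p,SH),sh)]
    r+=[proj('top',W(p,(-40,33,92))[0])-kc[0], proj('side',W(p,(-40,33,92))[0])-sk[0]]
    return np.ravel(r)
f=least_squares(res2,[560,-170,.15,15]);p=f.x
if __name__=='__main__':
  print(p,np.degrees(p[2]),f.fun.reshape(-1,2).round(1))
  for n,q in dict(knob=(-40,33,77),ch=(0,0,42),m35=(0,-35,42),post=(50,33,50),kn157=(50,123,95)).items(): print(n,W(p,q)[0].round(1))
E
python3 fit2.py
```

```text
[array([626., -79.,  12.]), array([ 653.8, -263.8,   12. ]), array([ 531.3, -281.6,   12. ]), array([503.4, -95.7,  12. ])]
[ 5.55845860e+02 -1.72772162e+02  1.46223264e-01  2.14941929e+01] 8.377975884473587 [[-1.2 -0.3]
 [ 0.3 -0.2]
 [ 0.5  0.4]
 [-0.5  0.2]
 [ 1.1  0.5]
 [-0.8 -0.4]
 [-0.6 -0.5]
 [-0.8 -0.3]
 [-0.4 -0.7]
 [-0.4 -0.3]
 [-0.9  0.5]
 [-0.  -0.1]
 [-0.2  1.8]
 [ 0.3 -0.3]
 [ 0.9  2. ]]
knob [ 511.5 -146.    77. ]
ch [ 555.8 -172.8   42. ]
m35 [ 560.9 -207.4   42. ]
post [ 600.5 -132.8   50. ]
kn157 [587.4 -43.8  95. ]
```

```bash
cat >> h.py <<'E'
def tool(dw,psi):
    c,s=np.cos(np.radians(psi)),np.sin(np.radians(psi)); return np.round([dw[0]*c+dw[1]*s,-dw[2],-dw[0]*s+dw[1]*c],2)
def st():
    s=env.state();print('t',round(s['time_s'],2),'pos',s['ee_pos'].round(1),'rot',s['ee_rot'].round(2),'F',s['force'].round(1),'w',round(s['gripper_width'],1));return s
E
python3 - <<'E'
from h import *
for i in range(10): print(tool((13.7,-33.5,0),-24.4-5.72*i))
print(tool((13.7,-33.5,-5),-81.6))
# post cap height triangulation
a,d=ray('top',(278/6+370,190/6+115));b,e=ray('side',(357/5+380,163/5+220))
t=np.linalg.lstsq(np.c_[d,-e],b-a,rcond=None)[0];print(a+d*t[0],b+e*t[1])
E
```

```text
[ 26.32   0.   -24.85]
[ 28.66   0.   -22.1 ]
[ 30.72   0.   -19.14]
[ 32.48   0.   -15.98]
[ 33.91   0.   -12.66]
[35.    0.   -9.22]
[35.74  0.   -5.69]
[36.13  0.   -2.09]
[36.16  0.    1.52]
[35.83  0.    5.11]
[35.14  5.    8.66]
[ 600.30078017 -132.39329244   64.03795279] [ 600.01536012 -132.09624279   63.90820318]
```

```bash
python3 -m handwheel '[[0.6,[26.3,0,-24.9],[0,5.72,0]],[0.6,[28.7,0,-22.1],[0,5.72,0]],[0.6,[30.7,0,-19.1],[0,5.72,0]],[0.6,[32.5,0,-16],[0,5.72,0]],[0.6,[33.9,0,-12.7],[0,5.72,0]],[0.6,[35,0,-9.2],[0,5.72,0]],[0.6,[35.7,0,-5.7],[0,5.72,0]],[0.6,[36.1,0,-2.1],[0,5.72,0]],[0.6,[36.2,0,1.5],[0,5.72,0]],[0.6,[35.8,0,5.1],[0,5.72,0]]]'
python3 -m handwheel '[[0.6,[35.1,5,8.7],[0,0,0]],[0.6,[35.1,5,8.7],[0,0,0]],[0.6,[35.1,5,8.7],[0,0,0]],[0.6,[35.1,5,8.7],[0,0,0]],[0.6,[35.1,5,8.7],[0,0,0]],[0.6,[35.1,5,8.7],[0,0,0]],[0.6,[35.1,5,8.7],[0,0,0]],[0.6,[35.1,5,8.7],[0,0,0]],[0.6,[35.1,5,8.7],[0,0,0]],[0.6,[35.1,5,8.7],[0,0,0]]]'
python3 - <<'E'
from h import *
s=st()
w=env.grab_frame('wrist');cv2.imwrite('pics/w1.png',w[:,:,::-1])
print(wproj((511.5,-146,94),s),tool((511.5-s['ee_pos'][0],-146-s['ee_pos'][1],0),s['ee_rot'][2]))
for m in env.masks_of('wrist','knob')[:2]: print(m['p'],m['location'])
E
```

```text
time_s: 1.78
ee_pos: [374.7, 187.0, 214.2]
ee_rot: [-90.0, 0.0, -81.9]
force: [1.0, -0.4, -0.2]
gripper_width: 54.9
time_s: 2.62
ee_pos: [512.2, -147.7, 163.8]
ee_rot: [-90.0, 0.0, -81.6]
force: [0.1, 1.4, 0.4]
gripper_width: 54.8
t 2.62 pos [ 512.2 -147.7  163.8] rot [-89.97   0.   -81.62] F [0.1 1.4 0.4] w 54.8
[320.75959636 248.76147968] [-1.83  0.   -0.46]
0.87 [356.0, 236.2]
```

View pics/w1.png

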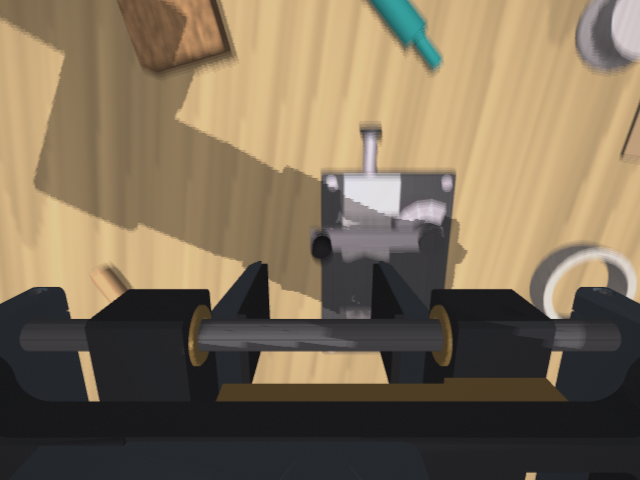

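```bash
python3 - <<'E'
from h import *
w=cv2.imread('pics/w1.png')[:,:,::-1];crop(w,300,155,170,125,4,'pics/w1c.png')
from fit2 import *
s=env.state()
for q in((-40,33,94),(22,85,62),(22,55,62),(-22,55,62),(-22,85,62),(p[3]+62.5,85,12),(p[3]-62.5,85,12)):
    print(q,((wproj(W(p,q)[0],s)-[300,155])*4).round(0))
E
```

```text
[array([626., -79.,  12.]), array([ 653.8, -263.8,   12. ]), array([ 531.3, -281.6,   12. ]), array([503.4, -95.7,  12. ])]
(-40, 33, 94) [ 78. 362.]
(22, 85, 62) [398.  55.]
(22, 55, 62) [389. 209.]
(-22, 55, 62) [168. 210.]
(-22, 85, 62) [170.  56.]
(np.float64(83.99419290062741), 85, 12) [622.  38.]
(np.float64(-41.005807099372596), 85, 12) [73. 41.]
```

View pics/w1c.png

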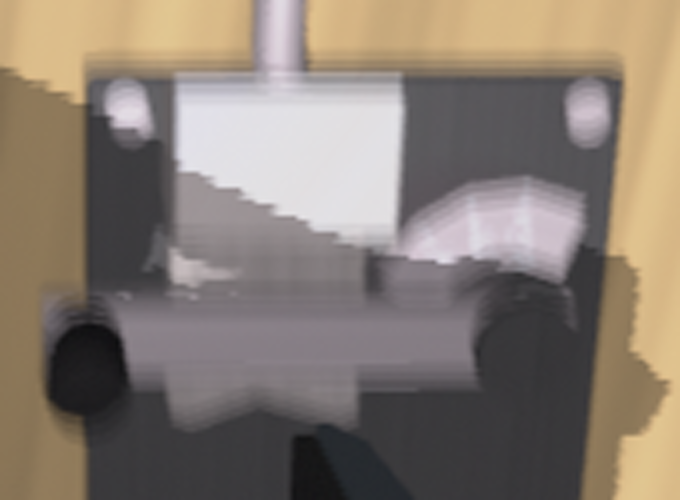

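```bash
python3 -m handwheel '[[0.55,[-1.8,7,-0.5],[0,0,0]],[0.55,[0,7,0],[0,0,0]],[0.55,[0,7,0],[0,0,0]],[0.55,[0,7,0],[0,0,0]],[0.55,[0,7,0],[0,0,0]],[0.55,[0,0,0],[0,0,0]],[0.55,[0,0,0],[0,0,0]],[0.55,[0,0,0],[0,0,0]],[0.55,[0,0,0],[0,0,0]],[0.55,[0,0,0],[0,0,0]]]'
python3 - <<'E'
from h import *
s=st()
w=env.grab_frame('wrist');cv2.imwrite('pics/w2.png',w[:,:,::-1]);crop(w,280,100,200,150,4,'pics/w2c.png')
from fit2 import *
for q in((-40,33,94),(22,85,62),(22,55,62),(-22,55,62),(-22,85,62),(p[3]+62.5,85,12),(p[3]-62.5,85,12)):
    print(q,((wproj(W(p,q)[0],s)-[280,100])*4).round(0))
E
```

```text
time_s: 3.55
ee_pos: [511.3, -144.2, 129.4]
ee_rot: [-89.9, -0.0, -81.6]
force: [0.2, -0.8, 0.2]
gripper_width: 49.7
t 3.55 pos [ 511.3 -144.2  129.4] rot [-8.995e+01 -2.000e-02 -8.159e+01] F [ 0.2 -0.8  0.2] w 49.7
[array([626., -79.,  12.]), array([ 653.8, -263.8,   12. ]), array([ 531.3, -281.6,   12. ]), array([503.4, -95.7,  12. ])]
(-40, 33, 94) [165. 680.]
(22, 85, 62) [527. 329.]
(22, 55, 62) [515. 499.]
(-22, 55, 62) [266. 500.]
(-22, 85, 62) [270. 329.]
(np.float64(83.99419290062741), 85, 12) [766. 302.]
(np.float64(-41.005807099372596), 85, 12) [159. 302.]
```

View pics/w2c.png

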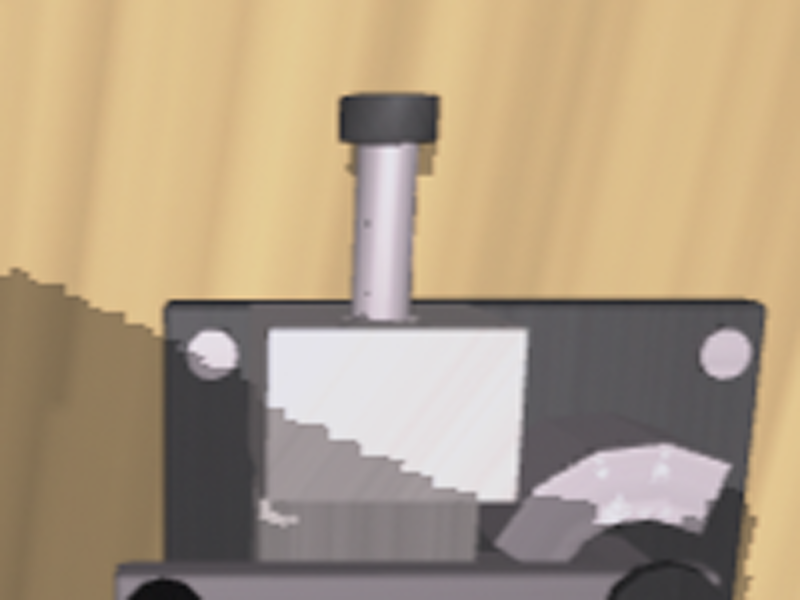

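```bash
python3 -m handwheel '[[0.5,[1.7,9,0],[0,0,0]],[0.5,[0,10,0],[0,0,0]],[0.5,[0,10,0],[0,0,0]],[0.5,[0,10,0],[0,0,0]],[0.5,[0,10,0],[0,0,0]],[0.5,[0,8,0],[0,0,0]],[0.5,[0,5,0],[0,0,0]],[0.5,[0,3,0],[0,0,0]],[0.3,[0,0,0],[0,0,0]],[0.15,[0,0,0],[0,0,0]]]' 30
python3 - <<'E'
from h import *
s=st()
E
```

```text
time_s: 4.43
ee_pos: [511.5, -145.9, 64.0]
ee_rot: [-90.0, -0.0, -81.6]
force: [-0.1, -0.0, -0.1]
gripper_width: 35.0
t 4.43 pos [ 511.5 -145.9   64. ] rot [-8.998e+01 -1.000e-02 -8.160e+01] F [-0.1 -0.  -0.1] w 35.0
```

```bash
python3 -m handwheel '[[0,[0,0,0],[0,0,0]],[0,[0,0,0],[0,0,0]],[0,[0,0,0],[0,0,0]],[0,[0,0,0],[0,0,0]],[0,[0,0,0],[0,0,0]],[0,[0,-0.5,0],[0,0,0]],[0,[0,-0.5,0],[0,0,0]],[0,[0,-1,0],[0,0,0]],[0,[0,-1,0],[0,0,0]],[0,[0,-1,0],[0,0,0]]]' 35
```

```text
time_s: 5.27
ee_pos: [512.1, -145.8, 66.7]
ee_rot: [-89.9, 0.0, -81.6]
force: [6.9, -0.1, -12.8]
gripper_width: 15.4
```

```bash
python3 -m handwheel '[[0,[0,-2,0.7],[0,0,0]],[0,[0,-2.5,0],[0,0,0]],[0,[0,-3,0],[0,0,0]],[0,[0,-3,0],[0,0,0]],[0,[0,-3,0],[0,0,0]],[0,[0,-2.5,0],[0,0,0]],[0,[0,-2,0],[0,0,0]],[0,[0,-1.3,0],[0,0,0]],[0,[0,0,0],[0,0,0]],[0,[0,0,0],[0,0,0]]]' 40
python3 - <<'E'
from h import *
s=st()
w=env.grab_frame('wrist');cv2.imwrite('pics/w3.png',w[:,:,::-1])
w=env.grab_frame('side');crop(w,380,200,150,112,5,'pics/s3.png')
E
```

```text
time_s: 6.1
ee_pos: [512.1, -145.6, 85.8]
ee_rot: [-90.0, 0.0, -81.6]
force: [5.2, 0.3, -11.0]
gripper_width: 15.1
t 6.1 pos [ 512.1 -145.6   85.8] rot [-9.002e+01  4.000e-02 -8.161e+01] F [  5.2   0.3 -11. ] w 15.1
```

View pics/s3.png

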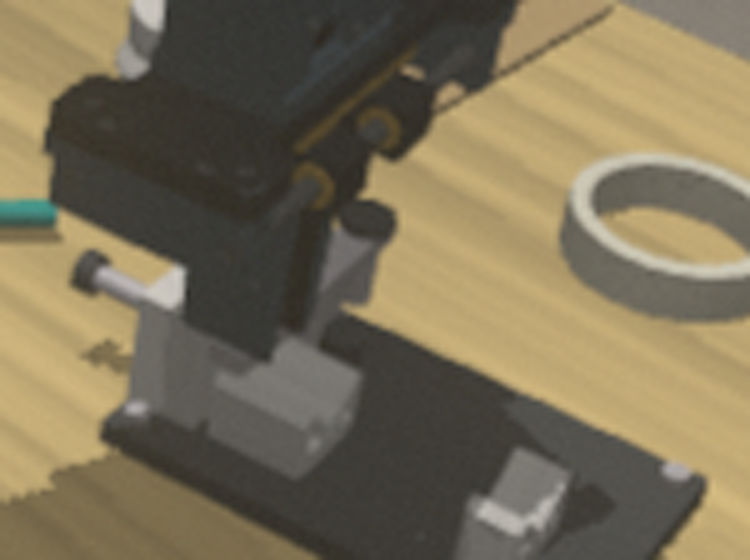

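```bash
python3 -m handwheel '[[0,[-6.75,-0.4,0.25],[0,0,0]],[0,[-6.71,0,0.76],[0,0,0]],[0,[-6.63,0,1.26],[0,0,0]],[0,[-6.52,0,1.75],[0,0,0]],[0,[-6.38,0,2.24],[0,0,0]],[0,[-6.18,0,2.71],[0,0,0]],[0,[-5.97,0,3.17],[0,0,0]],[0,[-5.71,0,3.6],[0,0,0]],[0,[-5.42,0,4.02],[0,0,0]],[0,[-5.11,0,4.42],[0,0,0]]]' 40
python3 -c "
from h import *
st()"
```

```text
time_s: 7.03
ee_pos: [523.9, -80.4, 86.4]
ee_rot: [-90.4, 0.2, -81.6]
force: [-6.2, -2.0, -10.6]
gripper_width: 15.5
t 7.03 pos [523.9 -80.4  86.4] rot [-90.42   0.15 -81.62] F [ -6.2  -2.  -10.6] w 15.5
```

```bash
python3 -m handwheel '[[0,[-4.76,0,4.78],[0,0,0]],[0,[-4.39,0,5.14],[0,0,0]],[0,[-4,0,5.45],[0,0,0]],[0,[-3.57,0,5.72],[0,0,0]],[0,[-3.13,0,5.98],[0,0,0]],[0,[-2.68,0,6.21],[0,0,0]],[0,[-2.2,0,6.38],[0,0,0]],[0,[-1.72,0,6.53],[0,0,0]],[0,[-1.23,0,6.63],[0,0,0]],[0,[-0.72,0,6.72],[0,0,0]]]' 40
python3 - <<'E'
from h import *
s=st()
w=env.grab_frame('wrist');cv2.imwrite('pics/w4.png',w[:,:,::-1])
w=env.grab_frame('side');crop(w,380,180,150,112,5,'pics/s4.png')
E
```

```text
time_s: 7.87
ee_pos: [575.1, -38.1, 84.9]
ee_rot: [-90.8, 0.8, -81.8]
force: [-9.1, 14.3, -11.3]
gripper_width: 15.3
t 7.87 pos [575.1 -38.1  84.9] rot [-90.83   0.78 -81.79] F [ -9.1  14.3 -11.3] w 15.3
```

View pics/s4.png

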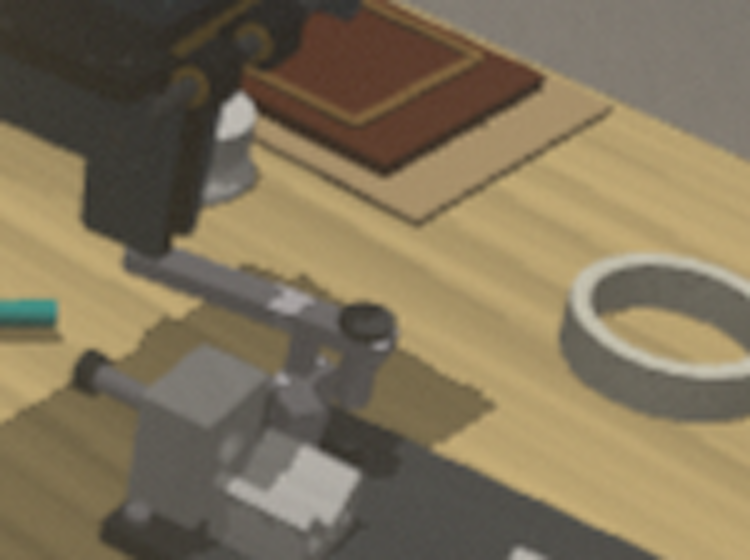

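View pics/w4.png

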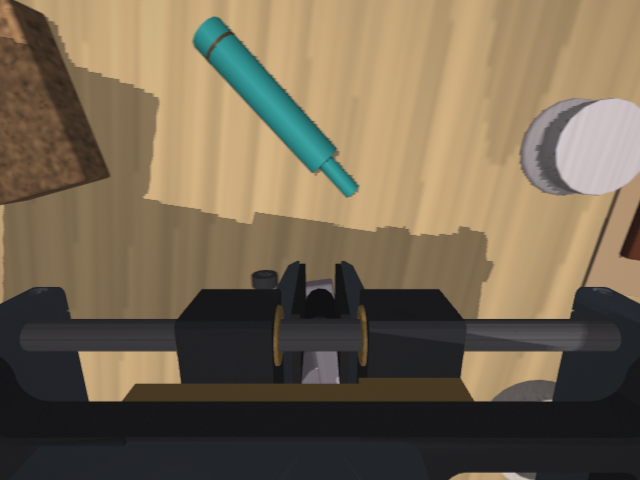

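```bash
python3 -m handwheel '[[0,[0,0,0],[0,0,0]],[0,[0,0,0],[0,0,0]],[0,[0,0,0],[0,0,0]],[0,[0,0,0],[0,0,0]],[0,[0,0.5,0],[0,0,0]],[0,[0,0.5,0],[0,0,0]],[0,[0,0.5,0],[0,0,0]],[0,[0,0.5,0],[0,0,0]],[0,[0,0.5,0],[0,0,0]],[0,[0,0,0],[0,0,0]]]' 40
python3 - <<'E'
from h import *
s=st();print(s['torque'])
w=env.grab_frame('wrist');cv2.imwrite('pics/w5.png',w[:,:,::-1]);crop(w,220,220,200,150,4,'pics/w5c.png')
w=env.grab_frame('top');crop(w,340,80,130,97,6,'pics/t5.png')
E
```

```text
time_s: 8.8
ee_pos: [577.2, -37.6, 83.4]
ee_rot: [-90.5, 0.8, -81.8]
force: [-6.3, 15.7, -9.6]
gripper_width: 15.0
t 8.8 pos [577.2 -37.6  83.4] rot [-90.52   0.77 -81.75] F [-6.3 15.7 -9.6] w 15.0
[ 2.80836403  1.08041663 -0.25346692]
```

View pics/w5c.png

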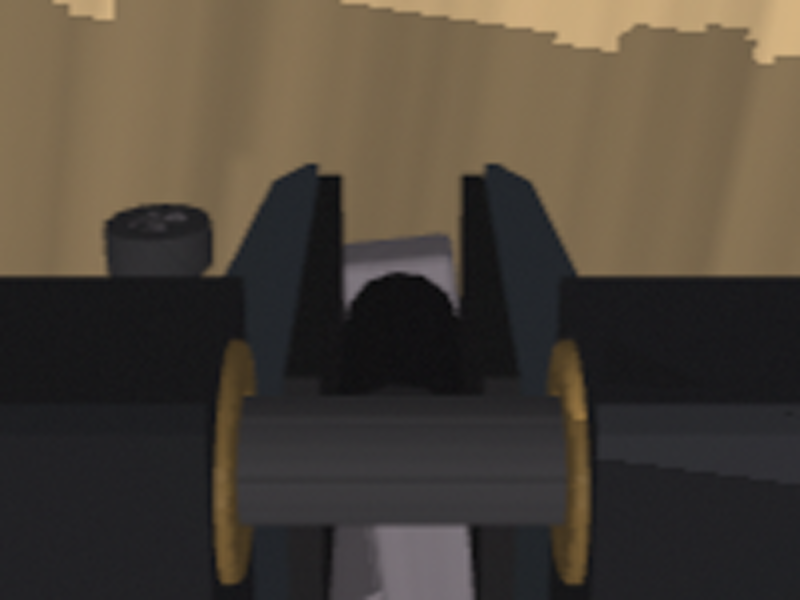

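View pics/t5.png

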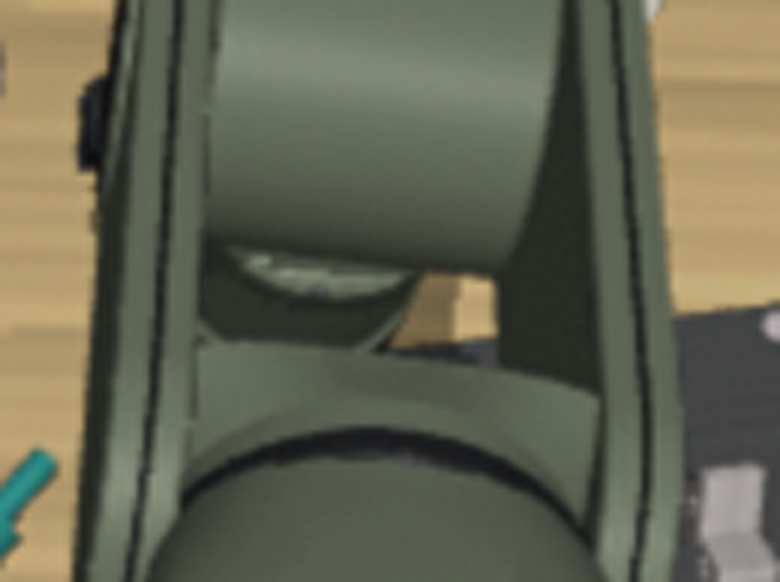

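```bash
python3 - <<'E'
from h import *
w=cv2.imread('pics/w3.png')[:,:,::-1];crop(w,220,180,200,150,4,'pics/w3c.png')
from fit2 import *
s=env.state()
for q in(C0:=[(22,85,62),(-22,85,62),(0,85+30,42)]): print(q,wproj(W(p,q)[0],s))
E
```

```text
[array([626., -79.,  12.]), array([ 653.8, -263.8,   12. ]), array([ 531.3, -281.6,   12. ]), array([503.4, -95.7,  12. ])]
(22, 85, 62) [292.34482199 343.78563722]
(-22, 85, 62) [222.85582741 343.60584167]
(0, 115, 42) [260.85324901 287.18589105]
```

View pics/w3c.png

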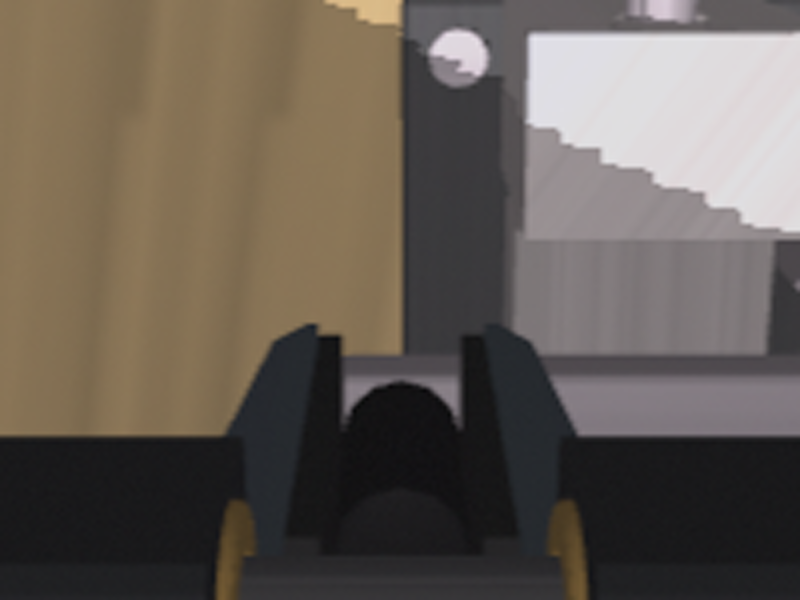

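View pics/w5.png

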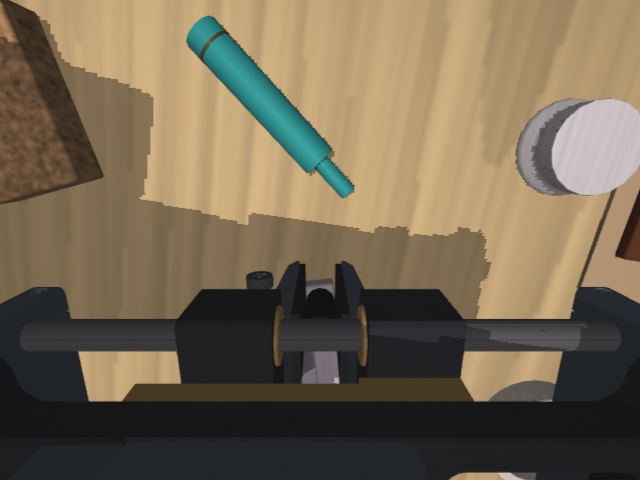

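```bash
python3 -m handwheel '[[0,[0,0.4,0],[0,0,0]],[0,[0,0.4,0],[0,0,0]],[0,[0,0.4,0],[0,0,0]],[0,[0,0.4,0],[0,0,0]],[0,[0,0.4,0],[0,0,0]],[0,[0,0.4,0],[0,0,0]],[0,[0,0.4,0],[0,0,0]],[0,[0,0.4,0],[0,0,0]],[0,[0,0,0],[0,0,0]],[0,[0,0,0],[0,0,0]]]' 40
python3 -c "
from h import *
st()"
```

```text
time_s: 9.73
ee_pos: [577.8, -37.4, 83.0]
ee_rot: [-90.4, 0.8, -81.8]
force: [-10.1, 17.5, 4.7]
gripper_width: 15.2
t 9.73 pos [577.8 -37.4  83. ] rot [-90.38   0.77 -81.78] F [-10.1  17.5   4.7] w 15.2
```

```bash
python3 -m handwheel '[[0.1,[0,0,0],[0,0,0]],[0.2,[0,0,0],[0,0,0]],[0.35,[0,0,0],[0,0,0]],[0.45,[0,0,0],[0,0,0]],[0.45,[0,-4,0],[0,0,0]],[0.45,[0,-10,0],[0,0,0]],[0.45,[0,-20,0],[0,0,0]],[0.45,[0,-25,0],[0,0,0]],[0.45,[0,-25,0],[0,0,0]],[0.45,[0,-16,0],[0,0,0]]]' 40
python3 - <<'E'
from h import *
s=st()
print(tool((410.2-s['ee_pos'][0],231.4-s['ee_pos'][1],-40),s['ee_rot'][2]))
w=env.grab_frame('side');crop(w,340,160,190,142,4,'pics/s6.png')
E
```

```text
time_s: 10.57
ee_pos: [583.3, -45.1, 185.9]
ee_rot: [-89.7, -0.1, -81.6]
force: [0.5, 1.1, -0.8]
gripper_width: 41.0
t 10.57 pos [583.3 -45.1 185.9] rot [-8.969e+01 -6.000e-02 -8.163e+01] F [ 0.5  1.1 -0.8] w 41.0
[-298.74   40.   -130.97]
```

View pics/s6.png

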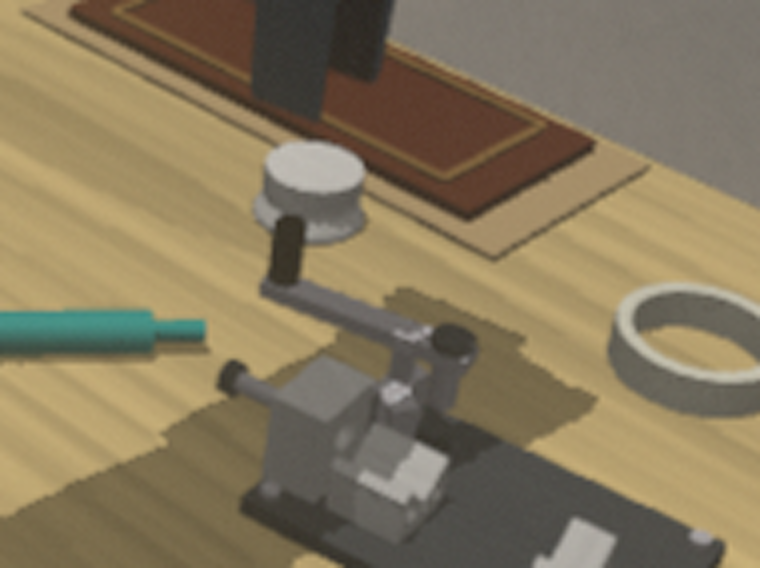

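```bash
python3 -m handwheel '[[0.55,[-33,4,-14.5],[0,-1,0]],[0.55,[-37,4,-16],[0,-1.1,0]],[0.55,[-37,4,-16],[0,0,0]],[0.55,[-37,4,-16],[0,0,0]],[0.55,[-37,4,-16],[0,0,0]],[0.55,[-37,4,-16],[0,0,0]],[0.55,[-37,4,-16],[0,0,0]],[0.55,[-29,4,-12.8],[0,0,0]],[0.55,[-14.7,4,-6.7],[0,0,0]],[0.55,[0,4,0],[0,0,0]]]' 40
python3 -m handwheel '[[0.55,[0,0,0],[0,0,0]],[0.55,[0,0,0],[0,0,0]],[0.55,[0,0,0],[0,0,0]],[0.55,[0,0,0],[0,0,0]],[0.55,[0,0,0],[0,0,0]],[0.55,[0,0,0],[0,0,0]],[0.55,[0,0,0],[0,0,0]],[0.55,[0,0,0],[0,0,0]],[0.55,[0,0,0],[0,0,0]],[0.55,[0,0,0],[0,0,0]]]' 40
python3 - <<'E'
from h import *
s=st()
w=env.grab_frame('wrist');cv2.imwrite('pics/w7.png',w[:,:,::-1])
a=np.array([394.5,316.2,40]);b=np.array([420.66,175.2,40]);print(wproj(a,s),wproj(b,s),wproj((410.2,231.4,40),s))
E
```

```text
time_s: 11.45
ee_pos: [399.7, 228.7, 142.3]
ee_rot: [-90.0, 0.1, -79.3]
force: [0.1, 0.4, 0.3]
gripper_width: 50.3
time_s: 12.28
ee_pos: [401.2, 226.5, 142.0]
ee_rot: [-90.0, 0.0, -79.5]
force: [0.3, 0.3, -1.0]
gripper_width: 50.0
t 12.28 pos [401.2 226.5 142. ] rot [-90.    0.  -79.5] F [ 0.3  0.3 -1. ] w 50.0
[334.39210587 124.58503026] [332.71073561 299.66567238] [333.2858813  235.63171574]
```

View pics/w7.png

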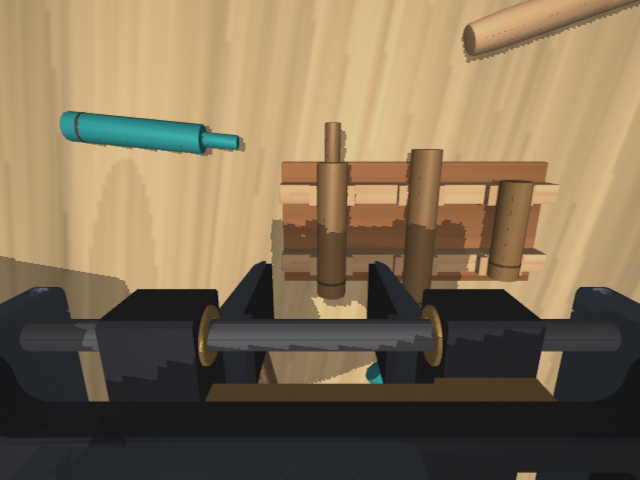

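```bash
python3 - <<'E'
from h import *
w=cv2.imread('pics/w7.png')[:,:,::-1];crop(w,290,110,90,200,3,'pics/w7c.png')
s=env.state()
a=watz((332.5,122.5),44,s);c=watz((331.5,162),50,s);b=watz((331.3,297),52,s);print(a,c,b,np.linalg.norm((a-b)[:2]),np.linalg.norm((c-b)[:2]))
l=watz((331.5-13.5,220),40,s);r=watz((331.5+15.,220),40,s);print(l,r)
E
```

```text
[392.74302887 317.17840469  44.        ] [397.1910966 289.3497605  50.       ] [417.58729462 182.87488694  52.        ] 136.58210871158465 108.4108093906647
[395.57656416 241.99601059  40.        ] [418.21453601 246.17403787  40.        ]
```

View pics/w7c.png

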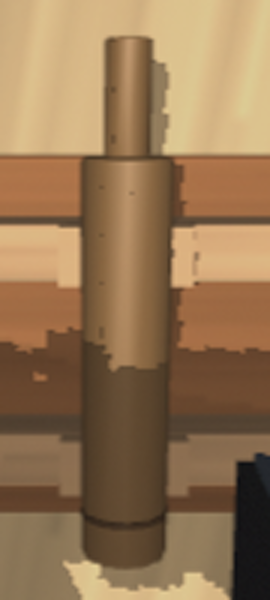

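```bash
python3 - <<'E'
from h import *
s=env.state()
a=watz((332.8,122.3),44,s);c=watz((332.3,162.3),50,s);b=watz((331.2,299),52,s)
print(a,c,b,np.linalg.norm((a-b)[:2]),np.linalg.norm((c-b)[:2]))
d=(a-b);d[2]=0;d/=np.linalg.norm(d);yaw=np.degrees(np.arctan2(-d[0],d[1]));print('yaw',yaw)
mid=((a-84*d)+(c-55*d)+(b+55*d))/3;print(mid,a-84*d,c-55*d,b+55*d)
print(tool(mid-s['ee_pos'],s['ee_rot'][2]))
E
```

```text
[392.93410226 317.35596167  44.        ] [397.81780178 289.24369427  50.        ] [417.84747432 181.09699229  52.        ] 138.517806952708 109.98589423797667
yaw 10.36142000162969
[407.90245037 235.02215101  48.66666667] [408.04207501 234.72576646  44.        ] [407.70992679 235.14059027  50.        ] [407.95534931 235.20009629  52.        ]
[-7.17 93.3   8.17]
```

```bash
python3 -m handwheel '[[0.55,[-4,12,4.2],[0,0.1,0]],[0.55,[-3.2,14,4],[0,0,0]],[0.55,[0,16,0],[0,0,0]],[0.55,[0,16,0],[0,0,0]],[0.55,[0,16,0],[0,0,0]],[0.55,[0,15,0],[0,0,0]],[0.55,[0,13,0],[0,0,0]],[0.55,[0,10,0],[0,0,0]],[0.55,[0,5,0],[0,0,0]],[0.55,[0,2,0],[0,0,0]]]' 30
python3 -m handwheel '[[0.4,[0,0,0],[0,0,0]],[0.3,[0,0,0],[0,0,0]],[0.2,[0,0,0],[0,0,0]],[0.2,[0,0,0],[0,0,0]],[0.1,[0,0,0],[0,0,0]],[0.1,[0,0,0],[0,0,0]],[0.1,[0,0,0],[0,0,0]],[0.1,[0,0,0],[0,0,0]],[0.1,[0,0,0],[0,0,0]],[0.1,[0,0,0],[0,0,0]]]' 30
python3 - <<'E'
from h import *
s=st()
w=env.grab_frame('wrist');cv2.imwrite('pics/w8.png',w[:,:,::-1])
E
```

```text
time_s: 13.17
ee_pos: [407.5, 234.9, 22.2]
ee_rot: [-90.1, -0.0, -79.6]
force: [0.0, -0.8, 0.2]
gripper_width: 50.1
time_s: 14.0
ee_pos: [408.5, 235.3, 23.5]
ee_rot: [-89.9, 0.0, -79.6]
force: [0.4, -0.6, 5.2]
gripper_width: 23.4
t 14.0 pos [408.5 235.3  23.5] rot [-8.992e+01  3.000e-02 -7.959e+01] F [ 0.4 -0.6  5.2] w 23.4
```

View pics/w8.png

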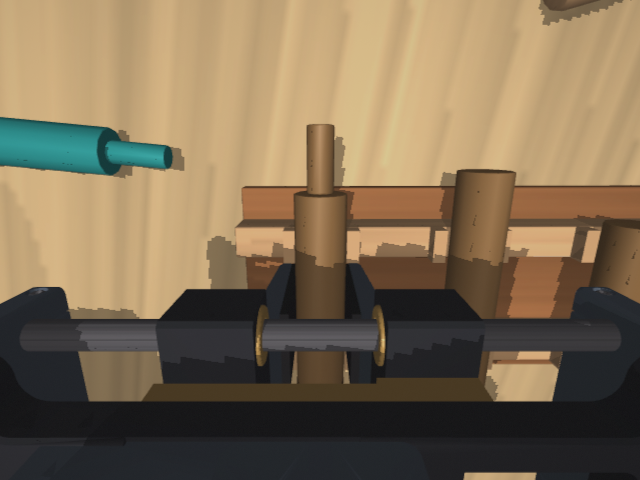

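```bash
python3 -m handwheel '[[0.1,[0,-2,0],[0,0,0]],[0.1,[0,-4,0],[0,0,0]],[0.1,[0,-8,0],[0,0,0]],[0.1,[0,-12,0],[0,0,0]],[0.1,[0,-16,0],[0,0,0]],[0.1,[0,-20,0],[0,0,0]],[0.1,[0,-20,0],[0,0,0]],[0.1,[0,-16,0],[0,0,0]],[0.1,[0,-8,0],[0,0,0]],[0.1,[0,-3,0],[0,0,0]]]' 35
python3 - <<'E'
from h import *
s=st()
w=env.grab_frame('wrist');cv2.imwrite('pics/w9.png',w[:,:,::-1]);crop(w,270,100,100,200,3,'pics/w9c.png')
E
```

```text
time_s: 14.88
ee_pos: [408.3, 235.3, 133.3]
ee_rot: [-89.9, 0.0, -79.6]
force: [-0.5, 0.1, -2.2]
gripper_width: 23.6
t 14.88 pos [408.3 235.3 133.3] rot [-8.988e+01  4.000e-02 -7.960e+01] F [-0.5  0.1 -2.2] w 23.6
```

View pics/w9c.png

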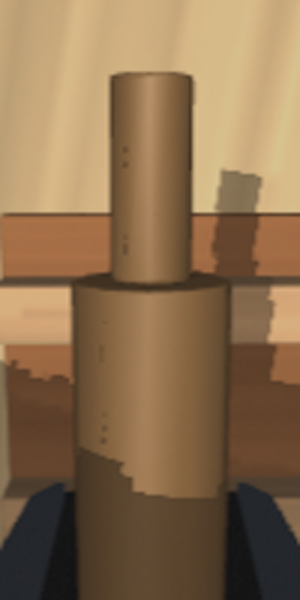

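```bash
python3 - <<'E'
from h import *
s=env.state();z=s['ee_pos'][2]
for uv,h,L in(((320.3,124),17+5,84),((320.5,100+283/3),17+10,55)):
    q=watz(uv,z+h,s)-s['ee_pos'];t=tool(q,s['ee_rot'][2]);print(t,'centre tool x',t[0]+L)
from fit2 import p,W
m=W(p,(0,-35,42))[0];print(m, tool(m-s['ee_pos'],s['ee_rot'][2]))
E
```

```text
[-83.68 -22.    -0.81] centre tool x 0.3199999999999932
[-55.48 -27.    -0.76] centre tool x -0.4799999999999969
[array([626., -79.,  12.]), array([ 653.8, -263.8,   12. ]), array([ 531.3, -281.6,   12. ]), array([503.4, -95.7,  12. ])]
[ 560.94545666 -207.39865658   42.        ] [462.87  90.86  70.46]
```

```bash
python3 -m handwheel '[[0.1,[0,0,0],[0,1,0]],[0.1,[0,0,0],[0,1,0]],[0.1,[15,0,2.8],[0,0,0]],[0.1,[30,0,5.65],[0,0,0]],[0.1,[38,0,7.16],[0,0,0]],[0.1,[38,0,7.16],[0,0,0]],[0.1,[38,0,7.16],[0,0,0]],[0.1,[38,0,7.16],[0,0,0]],[0.1,[38,0,7.16],[0,0,0]],[0.1,[38,0,7.16],[0,0,0]]]' 35
python3 -m handwheel '[[0.1,[38,0,7.16],[0,0,0]],[0.1,[38,0,7.16],[0,0,0]],[0.1,[38,0,7.16],[0,0,0]],[0.1,[36,0,6.8],[0,0,0]],[0.1,[24,0,4.5],[0,0,0]],[0.1,[10,0,1.9],[0,0,0]],[0.1,[4.3,0,0.8],[0,0,0]],[0.1,[0,0,0],[0,0,0]],[0.1,[0,0,0],[0,0,0]],[0.1,[0,0,0],[0,0,0]]]' 35
python3 - <<'E'
from h import *
s=st()
w=env.grab_frame('wrist');cv2.imwrite('pics/w10.png',w[:,:,::-1])
from fit2 import p,W
m=W(p,(0.6,-36,42))[0];print(m, tool(m-s['ee_pos'],s['ee_rot'][2]),tool(W(p,(0,0,42))[0]-s['ee_pos'],np.degrees(p[2])-90), np.degrees(p[2])-90)
for q in((22,85,62),(-22,85,62),(22,55,62),(-22,55,62)): print(q,wproj(W(p,q)[0],s).round(1))
E
```

```text
time_s: 15.77
ee_pos: [498.2, -29.4, 130.8]
ee_rot: [-90.1, 0.0, -81.7]
force: [1.5, 1.2, -3.0]
gripper_width: 23.2
time_s: 16.6
ee_pos: [560.7, -207.0, 131.7]
ee_rot: [-90.1, 0.1, -81.5]
force: [0.2, -1.0, -3.2]
gripper_width: 23.5
t 16.6 pos [ 560.7 -207.   131.7] rot [-9.006e+01  7.000e-02 -8.153e+01] F [ 0.2 -1.  -3.2] w 23.5
[array([626., -79.,  12.]), array([ 653.8, -263.8,   12. ]), array([ 531.3, -281.6,   12. ]), array([503.4, -95.7,  12. ])]
[ 561.68475645 -208.30056335   42.        ] [ 1.43 89.67  0.8 ] [-34.57  89.67   0.2 ] -81.62202411552641
(22, 85, 62) [356.7  72.3]
(-22, 85, 62) [287.7  72.3]
(22, 55, 62) [355.4 122. ]
(-22, 55, 62) [288.8 122. ]
```

View pics/w10.png

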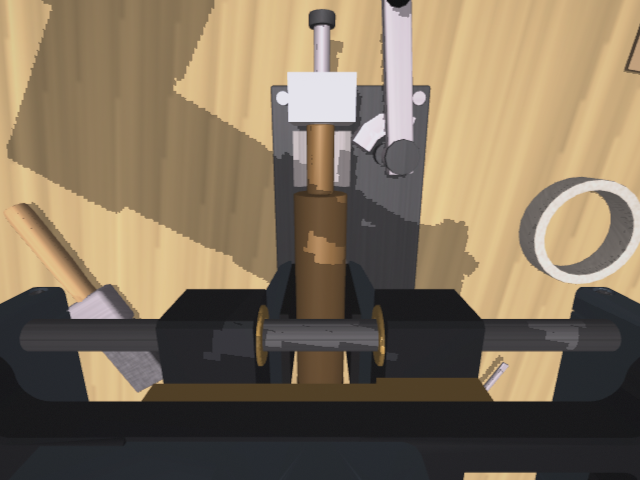

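```bash
python3 -m handwheel '[[0.1,[1.4,8,0.8],[0,0,0]],[0.1,[0,14,0],[0,0,0]],[0.1,[0,15,0],[0,0,0]],[0.1,[0,15,0],[0,0,0]],[0.1,[0,15,0],[0,0,0]],[0.1,[0,14,0],[0,0,0]],[0.1,[0,10,0],[0,0,0]],[0.1,[0,6,0],[0,0,0]],[0.1,[0,3,0],[0,0,0]],[0.1,[0,0,0],[0,0,0]]]' 35
python3 - <<'E'
from h import *
s=st()
w=env.grab_frame('side');crop(w,380,200,150,112,5,'pics/s11.png')
E
```

```text
time_s: 17.48
ee_pos: [561.4, -207.2, 30.9]
ee_rot: [-90.1, 0.3, -81.6]
force: [0.7, 5.9, -6.5]
gripper_width: 23.3
t 17.48 pos [ 561.4 -207.2   30.9] rot [-90.11   0.26 -81.62] F [ 0.7  5.9 -6.5] w 23.3
```

View pics/s11.png

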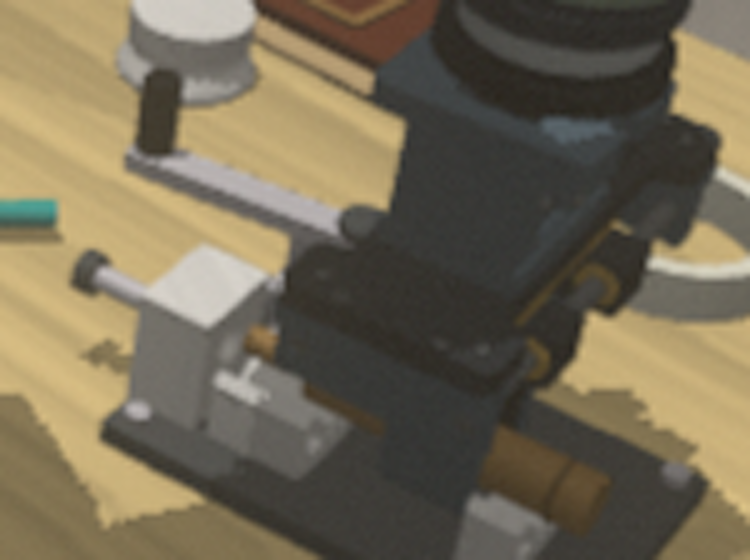

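```bash
python3 -m handwheel '[[0.1,[-1,0,0],[0,0,0]],[0.1,[-1,0,0],[0,0,0]],[0.1,[-0.5,0,0],[0,0,0]],[0.1,[0,0,0],[0,0,0]],[0.1,[0,0,0],[0,0,0]],[0.1,[0,0,0],[0,0,0]],[0.1,[0,0,0],[0,0,0]],[0.1,[0,0,0],[0,0,0]],[0.1,[0,0,0],[0,0,0]],[0.1,[0,0,0],[0,0,0]]]' 35
python3 - <<'E'
from h import *
s=st()
from fit2 import p,W
print(tool(W(p,(0,0,42))[0]-s['ee_pos'],np.degrees(p[2])-90))
w=env.grab_frame('wrist');cv2.imwrite('pics/w12.png',w[:,:,::-1])
E
```

```text
time_s: 18.37
ee_pos: [561.9, -207.1, 31.9]
ee_rot: [-90.0, 0.0, -81.6]
force: [0.3, 3.8, -3.3]
gripper_width: 23.3
t 18.37 pos [ 561.9 -207.1   31.9] rot [-9.001e+01  4.000e-02 -8.161e+01] F [ 0.3  3.8 -3.3] w 23.3
[array([626., -79.,  12.]), array([ 653.8, -263.8,   12. ]), array([ 531.3, -281.6,   12. ]), array([503.4, -95.7,  12. ])]
[-34.84 -10.08  -0.94]
```

View pics/w12.png

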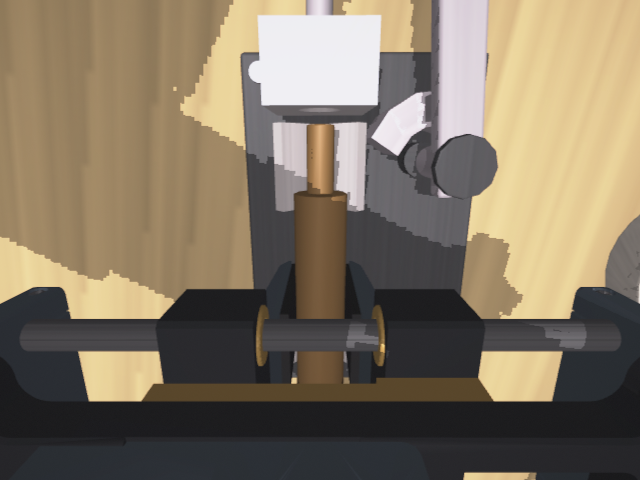

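```bash
python3 -m handwheel '[[0.1,[-0.7,0,0],[0,0,0]],[0.1,[-0.8,0,0],[0,0,0]],[0.1,[0,0,0],[0,0,0]],[0.1,[0,0,0],[0,0,0]],[0.1,[0,0.5,0],[0,0,0]],[0.1,[0,1,0],[0,0,0]],[0.1,[0,1,0],[0,0,0]],[0.1,[0,0.5,0],[0,0,0]],[0.1,[0,0,0],[0,0,0]],[0.1,[0,0,0],[0,0,0]]]' 35
python3 -c "
from h import *
s=st()
from fit2 import p,W
print(tool(W(p,(0,0,42))[0]-s['ee_pos'],np.degrees(p[2])-90))"
```

```text
time_s: 19.25
ee_pos: [561.7, -205.9, 28.8]
ee_rot: [-90.0, 0.0, -81.6]
force: [0.3, 0.2, -2.6]
gripper_width: 23.3
t 19.25 pos [ 561.7 -205.9   28.8] rot [-90.    0.  -81.6] F [ 0.3  0.2 -2.6] w 23.3
[array([626., -79.,  12.]), array([ 653.8, -263.8,   12. ]), array([ 531.3, -281.6,   12. ]), array([503.4, -95.7,  12. ])]
[-33.66 -13.16  -0.95]
```

```bash
python3 -m handwheel '[[0.1,[0,0.5,0],[0,0,0]],[0.1,[0,0.5,0],[0,0,0]],[0.1,[0,0.5,0],[0,0,0]],[0.1,[0,0.5,0],[0,0,0]],[0.1,[0,0.5,0],[0,0,0]],[0.1,[0,0.5,0],[0,0,0]],[0.1,[0,0.4,0],[0,0,0]],[0.1,[0,0,0],[0,0,0]],[0.1,[0,0,0],[0,0,0]],[0.1,[0,0,0],[0,0,0]]]' 35
python3 -c "
from h import *
s=st()
from fit2 import p,W
print(tool(W(p,(0,0,42))[0]-s['ee_pos'],np.degrees(p[2])-90))"
```

```text
time_s: 20.08
ee_pos: [561.6, -205.9, 25.7]
ee_rot: [-90.0, 0.0, -81.6]
force: [-1.3, 0.7, -0.1]
gripper_width: 23.3
t 20.08 pos [ 561.6 -205.9   25.7] rot [-90.     0.   -81.59] F [-1.3  0.7 -0.1] w 23.3
[array([626., -79.,  12.]), array([ 653.8, -263.8,   12. ]), array([ 531.3, -281.6,   12. ]), array([503.4, -95.7,  12. ])]
[-33.65 -16.32  -0.88]
```

```bash
python3 -m handwheel '[[0.1,[-0.7,0,0],[0,0,0]],[0.1,[-1.3,0,0],[0,0,0]],[0.1,[-1.5,0,0],[0,0,0]],[0.1,[-1.5,0,0],[0,0,0]],[0.1,[-1.5,0,0],[0,0,0]],[0.1,[-1.5,0,0],[0,0,0]],[0.1,[-1,0,0],[0,0,0]],[0.1,[-0.5,0,0],[0,0,0]],[0.1,[-0.3,0,0],[0,0,0]],[0.1,[-0.3,0,0],[0,0,0]]]' 35
python3 -c "
from h import *
s=st()
from fit2 import p,W
print(tool(W(p,(0,0,42))[0]-s['ee_pos'],np.degrees(p[2])-90))"
```

```text
time_s: 20.92
ee_pos: [560.1, -196.1, 25.6]
ee_rot: [-90.0, -0.0, -81.6]
force: [-2.2, -3.8, 1.0]
gripper_width: 23.5
t 20.92 pos [ 560.1 -196.1   25.6] rot [-9.001e+01 -1.000e-02 -8.159e+01] F [-2.2 -3.8  1. ] w 23.5
[array([626., -79.,  12.]), array([ 653.8, -263.8,   12. ]), array([ 531.3, -281.6,   12. ]), array([503.4, -95.7,  12. ])]
[-23.68 -16.39  -0.84]
```

```bash
python3 -m handwheel '[[0.1,[-0.25,0,-0.2],[0,0,0]],[0.1,[-0.25,0,-0.2],[0,0,0]],[0.1,[-0.25,0,0],[0,0,0]],[0.1,[-0.25,0,0],[0,0,0]],[0.1,[-0.25,0,0],[0,0,0]],[0.1,[-0.25,0,0],[0,0,0]],[0.1,[-0.25,0,0],[0,0,0]],[0.1,[-0.25,0,0],[0,0,0]],[0.1,[-0.25,0,0],[0,0,0]],[0.1,[-0.25,0,0],[0,0,0]]]' 35
python3 -c "
from h import *
s=st()
from fit2 import p,W
print(tool(W(p,(0,0,42))[0]-s['ee_pos'],np.degrees(p[2])-90))"
```

```text
time_s: 21.75
ee_pos: [559.7, -193.5, 25.6]
ee_rot: [-90.0, -0.0, -81.6]
force: [-0.3, -3.1, -0.6]
gripper_width: 23.4
t 21.75 pos [ 559.7 -193.5   25.6] rot [-8.997e+01 -1.000e-02 -8.160e+01] F [-0.3 -3.1 -0.6] w 23.4
[array([626., -79.,  12.]), array([ 653.8, -263.8,   12. ]), array([ 531.3, -281.6,   12. ]), array([503.4, -95.7,  12. ])]
[-21.06 -16.4   -0.81]
```

```bash
python3 -m handwheel '[[0.1,[-0.25,0,0],[0,0,0]],[0.1,[-0.25,0,0],[0,0,0]],[0.1,[-0.25,0,0],[0,0,0]],[0.1,[-0.25,0,0],[0,0,0]],[0.1,[-0.25,0,0],[0,0,0]],[0.1,[-0.25,0,0],[0,0,0]],[0.1,[-0.25,0,0],[0,0,0]],[0.1,[-0.25,0,0],[0,0,0]],[0.1,[-0.25,0,0],[0,0,0]],[0.1,[-0.25,0,0],[0,0,0]]]' 35
```

```text
time_s: 22.58
ee_pos: [559.3, -191.1, 25.6]
ee_rot: [-90.0, -0.0, -81.6]
force: [-0.1, -2.7, 1.6]
gripper_width: 23.4
```

```bash
python3 -m handwheel '[[0.1,[-0.25,0,0],[0,0,0]],[0.1,[-0.25,0,0],[0,0,0]],[0.1,[-0.25,0,0],[0,0,0]],[0.1,[-0.25,0,0],[0,0,0]],[0.1,[-0.25,0,0],[0,0,0]],[0.1,[-0.25,0,0],[0,0,0]],[0.1,[-0.25,0,0],[0,0,0]],[0.1,[-0.25,0,0],[0,0,0]],[0.1,[-0.25,0,0],[0,0,0]],[0.1,[-0.25,0,0],[0,0,0]]]' 35
```

```text
time_s: 23.42
ee_pos: [558.9, -188.6, 25.6]
ee_rot: [-90.0, -0.0, -81.6]
force: [1.6, -2.4, 1.2]
gripper_width: 23.6
```

```bash
python3 -m handwheel '[[0.1,[-0.25,0,0],[0,0,0]],[0.1,[-0.25,0,0],[0,0,0]],[0.1,[-0.25,0,0],[0,0,0]],[0.1,[-0.25,0,0],[0,0,0]],[0.1,[-0.25,0,0],[0,0,0]],[0.1,[-0.25,0,0],[0,0,0]],[0.1,[-0.25,0,0],[0,0,0]],[0.1,[-0.25,0,0],[0,0,0]],[0.1,[-0.25,0,0],[0,0,0]],[0.1,[-0.25,0,0],[0,0,0]]]' 35
```

```text
time_s: 24.25
ee_pos: [558.6, -186.1, 25.6]
ee_rot: [-90.0, -0.0, -81.6]
force: [2.7, -2.8, 1.2]
gripper_width: 23.4
```

```bash
python3 -m handwheel '[[0.1,[-0.25,0,0.2],[0,0,0]],[0.1,[-0.25,0,0.2],[0,0,0]],[0.1,[-0.25,0,0],[0,0,0]],[0.1,[-0.25,0,0],[0,0,0]],[0.1,[-0.25,0,0],[0,0,0]],[0.1,[-0.25,0,0],[0,0,0]],[0.1,[-0.25,0,0],[0,0,0]],[0.1,[-0.25,0,0],[0,0,0]],[0.1,[-0.25,0,0],[0,0,0]],[0.1,[-0.25,0,0],[0,0,0]]]' 35
```

```text
time_s: 25.08
ee_pos: [558.2, -183.7, 25.6]
ee_rot: [-90.0, -0.0, -81.6]
force: [-0.6, -5.0, 2.6]
gripper_width: 23.5
```

```bash
python3 -m handwheel '[[0.1,[-0.2,0,0],[0,0,0]],[0.1,[-0.2,0,0],[0,0,0]],[0.1,[-0.2,0,0],[0,0,0]],[0.1,[-0.2,0,0],[0,0,0]],[0.1,[-0.2,0,0],[0,0,0]],[0.1,[0,0,0],[0,0,0]],[0.1,[0,0,0],[0,0,0]],[0.1,[0,0,0],[0,0,0]],[0.1,[0,0,0],[0,0,0]],[0.1,[0,0,0],[0,0,0]]]' 35
```

```text
time_s: 25.92
ee_pos: [558.1, -182.6, 25.5]
ee_rot: [-90.0, 0.0, -81.6]
force: [-1.1, -5.2, 3.7]
gripper_width: 23.3
```

```bash
python3 -m handwheel '[[0.1,[-0.2,-0.1,0],[0,0,0]],[0.1,[-0.2,-0.1,0],[0,0,0]],[0.1,[-0.2,-0.1,0],[0,0,0]],[0.1,[-0.2,0,0],[0,0,0]],[0.1,[-0.2,0,0],[0,0,0]],[0.1,[-0.2,0,0],[0,0,0]],[0.1,[-0.2,0,0],[0,0,0]],[0.1,[-0.2,0,0],[0,0,0]],[0.1,[0,0,0],[0,0,0]],[0.1,[0,0,0],[0,0,0]]]' 35
```

```text
time_s: 26.75
ee_pos: [557.8, -180.7, 25.6]
ee_rot: [-90.0, 0.0, -81.6]
force: [-0.7, -2.2, 0.8]
gripper_width: 23.5
```

```bash
python3 -m handwheel '[[0.1,[-0.25,0,0],[0,0,0]],[0.1,[-0.25,0,0],[0,0,0]],[0.1,[-0.25,0,0],[0,0,0]],[0.1,[-0.25,0,0],[0,0,0]],[0.1,[-0.25,0,0],[0,0,0]],[0.1,[-0.25,0,0],[0,0,0]],[0.1,[-0.25,0,0],[0,0,0]],[0.1,[-0.25,0,0],[0,0,0]],[0.1,[0,0,0],[0,0,0]],[0.1,[0,0,0],[0,0,0]]]' 35
python3 -c "
from h import *
s=st()
from fit2 import p,W
print(tool(W(p,(0,0,42))[0]-s['ee_pos'],np.degrees(p[2])-90))
w=env.grab_frame('wrist');cv2.imwrite('pics/w13.png',w[:,:,::-1])"
```

```text
time_s: 27.58
ee_pos: [557.6, -179.4, 25.6]
ee_rot: [-90.0, -0.0, -81.6]
force: [-0.7, -5.1, -2.9]
gripper_width: 23.0
t 27.58 pos [ 557.6 -179.4   25.6] rot [-9.002e+01 -3.000e-02 -8.158e+01] F [-0.7 -5.1 -2.9] w 23.0
[array([626., -79.,  12.]), array([ 653.8, -263.8,   12. ]), array([ 531.3, -281.6,   12. ]), array([503.4, -95.7,  12. ])]
[ -6.85 -16.35  -0.75]
```

View pics/w13.png

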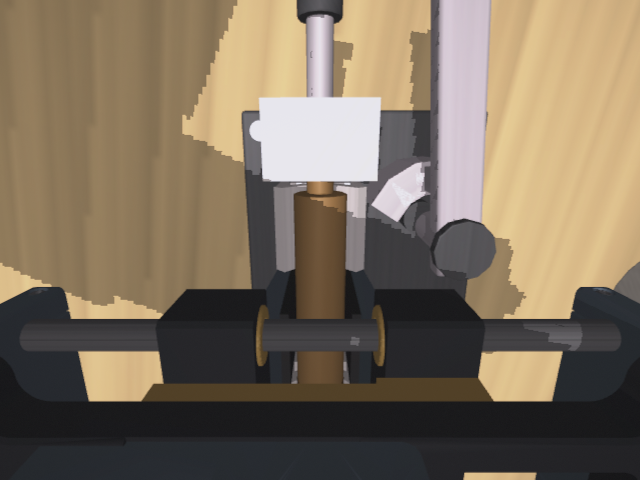

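```bash
python3 -m handwheel '[[0.1,[-0.2,0,0],[0,0,0]],[0.1,[-0.2,0,0],[0,0,0]],[0.1,[-0.2,0,0],[0,0,0]],[0.1,[-0.2,0,0],[0,0,0]],[0.1,[-0.2,0,0],[0,0,0]],[0.1,[0,0,0],[0,0,0]],[0.1,[0,0,0],[0,0,0]],[0.1,[0,0,0],[0,0,0]],[0.1,[0,0,0],[0,0,0]],[0.1,[0,0,0],[0,0,0]]]' 35
```

```text
time_s: 28.47
ee_pos: [557.6, -179.4, 25.7]
ee_rot: [-90.0, -0.1, -81.6]
force: [-1.8, -8.9, -4.5]
gripper_width: 23.4
```

```bash
python3 -m handwheel '[[0.1,[-0.15,0,0],[0,0,0]],[0.1,[-0.15,0,0],[0,0,0]],[0.1,[-0.15,0,0],[0,0,0]],[0.1,[0,0,0],[0,0,0]],[0.1,[0,0,0],[0,0,0]],[0.1,[0,0,0],[0,0,0]],[0.1,[0,0,0],[0,0,0]],[0.1,[0,0,0],[0,0,0]],[0.1,[0,0,0],[0,0,0]],[0.1,[0,0,0],[0,0,0]]]' 35
```

```text
time_s: 29.3
ee_pos: [557.6, -179.4, 25.7]
ee_rot: [-90.0, -0.2, -81.5]
force: [-1.3, -10.0, -4.2]
gripper_width: 23.3
```

```bash
python3 -m handwheel '[[0.1,[0,0,0],[0,0,0]],[0.1,[0,0,0],[0,0,0]],[0.1,[0,0,0],[0,0,0]],[0.1,[0,0,0],[0,0,0]],[0.1,[0,0,0],[0,0,0]],[0.1,[0,0,0],[0,0,0]],[0.1,[0,0,0],[0,0,0]],[0.1,[0,0,0],[0,0,0]],[0.1,[0,0,0],[0,0,0]],[0.1,[0,0,0],[0,0,0]]]' 35
```

```text
time_s: 30.13
ee_pos: [557.6, -179.4, 25.7]
ee_rot: [-90.0, -0.2, -81.5]
force: [-1.1, -9.1, -4.1]
gripper_width: 23.1
```

```bash
python3 -m handwheel '[[0.1,[0.8,0,0],[0,0,0]],[0.1,[0.9,0,0],[0,0,0]],[0.1,[0.8,0,0],[0,0,0]],[0.2,[0,0,0],[0,0,0]],[0.3,[0,0,0],[0,0,0]],[0.4,[0,0,0],[0,0,0]],[0.4,[1,0,0],[0,0,0]],[0.4,[4,0,0],[0,0,0]],[0.4,[5,0,0],[0,0,0]],[0.4,[3,0,0],[0,0,0]]]' 35
python3 -c "
from h import *
s=st()
w=env.grab_frame('wrist');cv2.imwrite('pics/w14.png',w[:,:,::-1])
from fit2 import p,W
print(tool(W(p,(0,0,42))[0]-s['ee_pos'],np.degrees(p[2])-90))"
```

```text
time_s: 30.97
ee_pos: [560.2, -193.5, 26.0]
ee_rot: [-90.0, -0.0, -81.6]
force: [-0.2, 0.5, -0.3]
gripper_width: 36.6
t 30.97 pos [ 560.2 -193.5   26. ] rot [-8.995e+01 -2.000e-02 -8.161e+01] F [-0.2  0.5 -0.3] w 36.6
[array([626., -79.,  12.]), array([ 653.8, -263.8,   12. ]), array([ 531.3, -281.6,   12. ]), array([503.4, -95.7,  12. ])]
[-21.19 -15.95  -1.31]
```

View pics/w14.png

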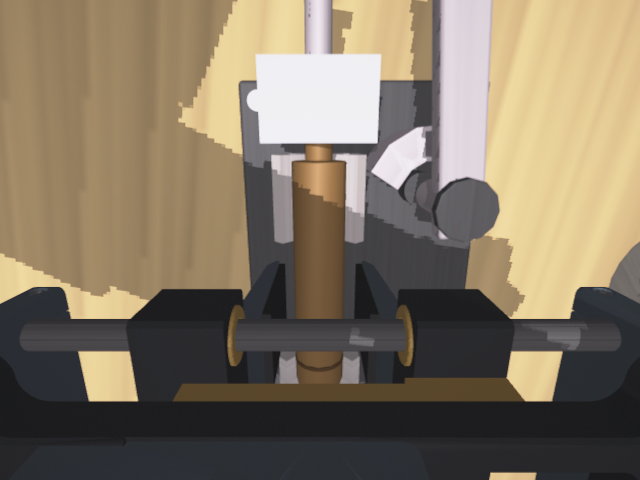

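```bash
python3 -m handwheel '[[0.2,[0,0,-0.5],[0,0,0]],[0.1,[0,0,0],[0,0,0]],[0.1,[0,0,0],[0,0,0]],[0.1,[0,0,0],[0,0,0]],[0.1,[0,0,0],[0,0,0]],[0.1,[0,0,0],[0,0,0]],[0.1,[-0.25,0,0],[0,0,0]],[0.1,[-0.25,0,0],[0,0,0]],[0.1,[-0.25,0,0],[0,0,0]],[0.1,[-0.25,0,0],[0,0,0]]]' 35
```

```text
time_s: 31.85
ee_pos: [559.4, -192.1, 25.9]
ee_rot: [-90.0, -0.0, -81.6]
force: [2.0, -0.6, -1.1]
gripper_width: 23.3
```

```bash
python3 -m handwheel '[[0.1,[-0.25,0,0],[0,0,0]],[0.1,[-0.25,0,0],[0,0,0]],[0.1,[-0.25,0,0],[0,0,0]],[0.1,[-0.25,0,0],[0,0,0]],[0.1,[-0.2,0,0],[0,0,0]],[0.1,[-0.2,0,0],[0,0,0]],[0.1,[0,0,0],[0,0,0]],[0.1,[0,0,0],[0,0,0]],[0.1,[0,0,0],[0,0,0]],[0.1,[0,0,0],[0,0,0]]]' 35
```

```text
time_s: 32.68
ee_pos: [559.1, -190.7, 25.9]
ee_rot: [-90.0, -0.0, -81.6]
force: [3.4, -1.5, -1.6]
gripper_width: 23.0
```

```bash
python3 -m handwheel '[[0.1,[-0.25,0,0.2],[0,0,0]],[0.1,[-0.25,0,0.2],[0,0,0]],[0.1,[-0.25,0,0],[0,0,0]],[0.1,[-0.25,0,0],[0,0,0]],[0.1,[-0.25,0,0],[0,0,0]],[0.1,[-0.25,0,0],[0,0,0]],[0.1,[0,0,0],[0,0,0]],[0.1,[0,0,0],[0,0,0]],[0.1,[0,0,0],[0,0,0]],[0.1,[0,0,0],[0,0,0]]]' 35
python3 -c "
from h import *
s=st()
w=env.grab_frame('wrist');cv2.imwrite('pics/w15.png',w[:,:,::-1]);crop(w,250,40,140,150,4,'pics/w15c.png')
crop(cv2.imread('pics/w14.png')[:,:,::-1],250,40,140,150,4,'pics/w14c.png')
"
```

```text
time_s: 33.52
ee_pos: [559.2, -190.7, 25.9]
ee_rot: [-90.0, -0.1, -81.6]
force: [1.4, -7.7, -1.1]
gripper_width: 23.2
t 33.52 pos [ 559.2 -190.7   25.9] rot [-89.99  -0.15 -81.55] F [ 1.4 -7.7 -1.1] w 23.2
```

View pics/w15c.png

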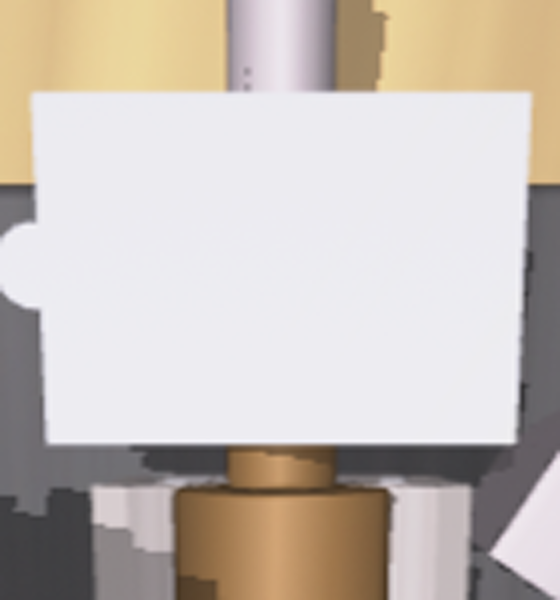

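View pics/w14c.png

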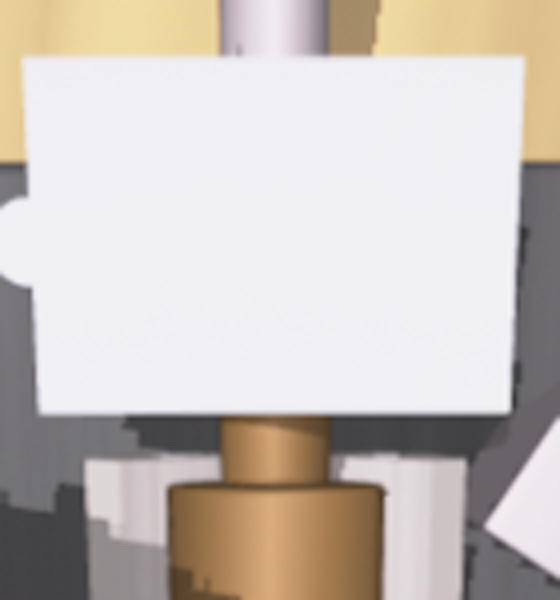

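```bash
python3 - <<'E'
from h import *
from fit2 import p,W
s=env.state()
R=np.array([[np.cos(p[2]),np.sin(p[2])],[-np.sin(p[2]),np.cos(p[2])]])
for uv,z in(((250+282/4,40+484/4),52),((250+282/4,40+443/4),62)):
    q=watz(uv,z,s);print(R@(q[:2]-p[:2]))
E
```

```text
[array([626., -79.,  12.]), array([ 653.8, -263.8,   12. ]), array([ 531.3, -281.6,   12. ]), array([503.4, -95.7,  12. ])]
[-0.07662561 50.94389753]
[-0.08603789 55.24896243]
```

```bash
python3 -m handwheel '[[0.1,[-0.2,0,0],[0,0,0]],[0.1,[-0.2,0,0],[0,0,0]],[0.1,[-0.2,0,0],[0,0,0]],[0.1,[0,0,0],[0,0,0]],[0.1,[0,0,0],[0,0,0]],[0.1,[0,0,0],[0,0,0]],[0.1,[0,0,0],[0,0,0]],[0.1,[0,0,0],[0,0,0]],[0.1,[0,0,0],[0,0,0]],[0.1,[0,0,0],[0,0,0]]]' 35
```

```text
time_s: 34.4
ee_pos: [559.2, -190.6, 26.0]
ee_rot: [-90.0, -0.2, -81.5]
force: [1.0, -9.5, -0.9]
gripper_width: 23.2
```

```bash
python3 -m handwheel '[[0.1,[0,0,0],[0,0,0]],[0.1,[0,0,0],[0,0,0]],[0.1,[0,0,0],[0,0,0]],[0.1,[0,0,0],[0,0,0]],[0.1,[0,0,0],[0,0,0]],[0.1,[0,0,0],[0,0,0]],[0.1,[0,0,0],[0,0,0]],[0.1,[0,0,0],[0,0,0]],[0.1,[0,0,0],[0,0,0]],[0.1,[0,0,0],[0,0,0]]]' 35
```

```text
time_s: 35.23
ee_pos: [559.2, -190.6, 26.0]
ee_rot: [-90.0, -0.2, -81.5]
force: [0.8, -8.9, -2.0]
gripper_width: 23.2
```

```bash
python3 -m handwheel '[[0.1,[0.7,0,0],[0,0,0]],[0.1,[0.7,0,0],[0,0,0]],[0.1,[0.6,0,0],[0,0,0]],[0.2,[0,0,0],[0,0,0]],[0.3,[0,0,0],[0,0,0]],[0.4,[0,0,0],[0,0,0]],[0.4,[0,-3,0],[0,0,0]],[0.4,[0,-10,0],[0,0,0]],[0.4,[0,-20,0],[0,0,0]],[0.4,[0,-30,0],[0,0,0]]]' 35
python3 - <<'E'
from h import *
s=st()
w=env.grab_frame('wrist');cv2.imwrite('pics/w16.png',w[:,:,::-1])
from fit2 import p,W
m=W(p,(50-90*np.cos(np.radians(84)),33+90*np.sin(np.radians(84)),95))[0];print(m,tool(m-s['ee_pos'],s['ee_rot'][2]))
E
```

```text
time_s: 36.07
ee_pos: [557.3, -189.4, 87.8]
ee_rot: [-90.3, 0.2, -81.6]
force: [0.3, 0.1, 0.1]
gripper_width: 36.3
t 36.07 pos [ 557.3 -189.4   87.8] rot [-90.3    0.19 -81.59] F [0.3 0.1 0.1] w 36.3
[array([626., -79.,  12.]), array([ 653.8, -263.8,   12. ]), array([ 531.3, -281.6,   12. ]), array([503.4, -95.7,  12. ])]
[578.15551078 -45.65810549  95.        ] [-139.11   -7.16   41.64]
```

View pics/w16.png

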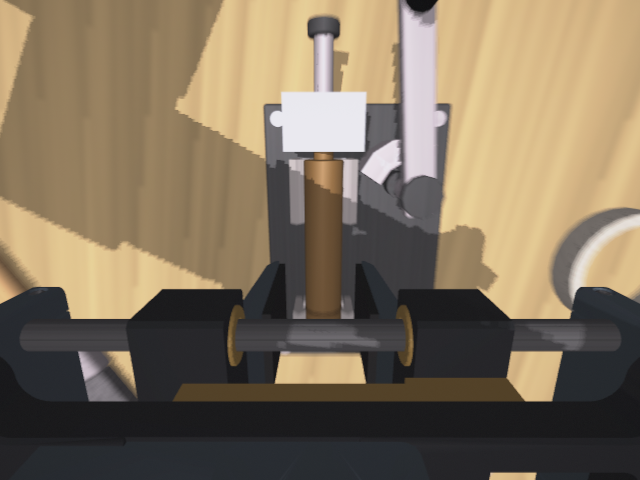

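```bash
python3 -m handwheel '[[0.4,[0,-30,0],[0,0,0]],[0.4,[-5,-25,1.5],[0,0,0]],[0.4,[-20,-5,6],[0,0,0]],[0.4,[-32,0,9.6],[0,0,0]],[0.4,[-32,0,9.6],[0,0,0]],[0.4,[-30,0,9],[0,0,0]],[0.4,[-15,0,4.5],[0,0,0]],[0.4,[-4,0,1.2],[0,0,0]],[0.4,[0,0,0],[0,0,0]],[0.4,[0,0,0],[0,0,0]]]' 35
python3 - <<'E'
from h import *
s=st()
w=env.grab_frame('wrist');cv2.imwrite('pics/w17.png',w[:,:,::-1]);crop(w,240,180,160,120,5,'pics/w17c.png')
k=np.array([578.16,-45.66]);print(wproj((*k,112),s),tool(np.array([*k,65+18])-s['ee_pos'],s['ee_rot'][2]))
E
```

```text
time_s: 36.95
ee_pos: [580.0, -48.4, 149.2]
ee_rot: [-90.0, -0.0, -81.6]
force: [-0.5, -1.0, -0.0]
gripper_width: 36.4
t 36.95 pos [580.  -48.4 149.2] rot [-8.999e+01 -3.000e-02 -8.158e+01] F [-0.5 -1.  -0. ] w 36.4
[319.36701477 262.01780539] [-2.99 66.23 -1.42]
```

View pics/w17.png

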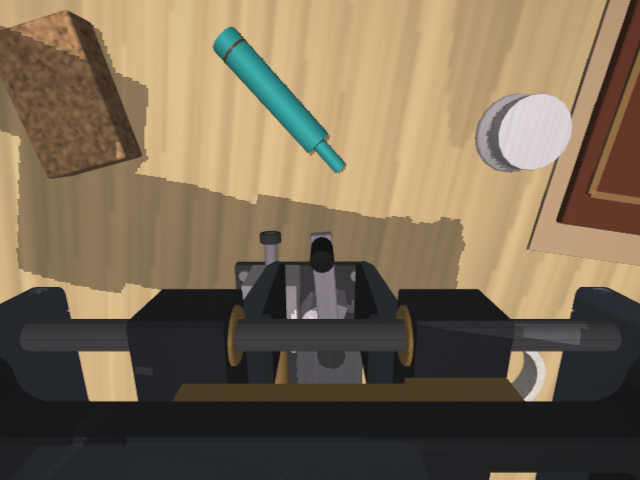

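```bash
python3 -m handwheel '[[0.4,[-2.5,6,0.3],[0,0,0]],[0.4,[0,10,0],[0,0,0]],[0.4,[0,12,0],[0,0,0]],[0.4,[0,12,0],[0,0,0]],[0.4,[0,10,0],[0,0,0]],[0.4,[0,8,0],[0,0,0]],[0.4,[0,5,0],[0,0,0]],[0.4,[0,2.5,0],[0,0,0]],[0.25,[0,0,0],[0,0,0]],[0.1,[0,0,0],[0,0,0]]]' 40
python3 -m handwheel '[[0,[0,0,0],[0,0,0]],[0,[0,0,0],[0,0,0]],[0,[0,0,0],[0,0,0]],[0,[0,0,0],[0,0,0]],[0,[0,-0.5,0],[0,0,0]],[0,[0,-0.8,0],[0,0,0]],[0,[0,-1,0],[0,0,0]],[0,[0,-1,0],[0,0,0]],[0,[0,-0.7,0],[0,0,0]],[0,[0,0,0],[0,0,0]]]' 40
python3 - <<'E'
from h import *
s=st()
w=env.grab_frame('wrist');cv2.imwrite('pics/w18.png',w[:,:,::-1]);crop(w,220,220,200,150,4,'pics/w18c.png')
E
```

```text
time_s: 37.83
ee_pos: [580.3, -45.4, 83.6]
ee_rot: [-90.0, -0.0, -81.6]
force: [0.4, 0.1, 1.1]
gripper_width: 26.2
time_s: 38.67
ee_pos: [579.4, -45.7, 86.4]
ee_rot: [-90.1, -0.0, -81.6]
force: [2.5, -3.2, -12.2]
gripper_width: 14.8
t 38.67 pos [579.4 -45.7  86.4] rot [-9.012e+01 -1.000e-02 -8.158e+01] F [  2.5  -3.2 -12.2] w 14.8
```

View pics/w18c.png

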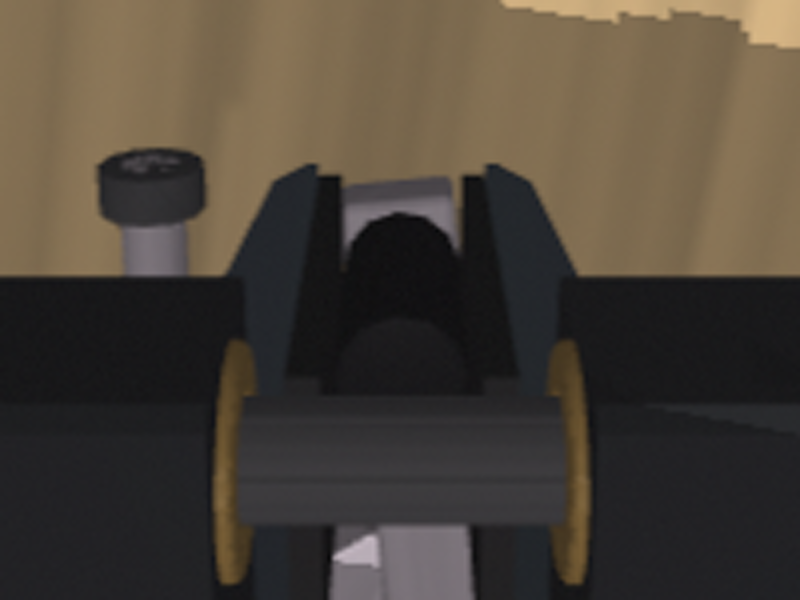

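```bash
python3 -m handwheel '[[0,[0,-0.6,0],[0,0,0]],[0,[0,-0.6,0],[0,0,0]],[0,[0.83,0,-6.62],[0,-4.25,0]],[0,[0.83,0,-6.62],[0,-4.25,0]],[0,[0.83,0,-6.62],[0,-4.25,0]],[0,[0.83,0,-6.62],[0,-4.25,0]],[0,[0.83,0,-6.62],[0,-4.25,0]],[0,[0.83,0,-6.62],[0,-4.25,0]],[0,[0.83,0,-6.62],[0,-4.25,0]],[0,[0.83,0,-6.62],[0,-4.25,0]]]' 40
python3 - <<'E'
from h import *
from fit2 import p
s=st();C=np.array([600.5,-132.8]);d=s['ee_pos'][:2]-C;R=np.array([[np.cos(p[2]),np.sin(p[2])],[-np.sin(p[2]),np.cos(p[2])]]);l=R@d;print(np.hypot(*d),np.degrees(np.arctan2(l[1],-l[0])))
E
```

```text
time_s: 39.55
ee_pos: [535.3, -72.0, 88.9]
ee_rot: [-89.9, -0.1, -47.4]
force: [3.7, -2.5, -12.3]
gripper_width: 14.9
[array([626., -79.,  12.]), array([ 653.8, -263.8,   12. ]), array([ 531.3, -281.6,   12. ]), array([503.4, -95.7,  12. ])]
t 39.55 pos [535.3 -72.   88.9] rot [-8.990e+01 -7.000e-02 -4.741e+01] F [  3.7  -2.5 -12.3] w 14.9
89.13521379689422 51.344591209396256
```

```bash
python3 -m handwheel '[[0,[0.83,0.3,-6.62],[0,-4.25,0]],[0,[0.83,0.3,-6.62],[0,-4.25,0]],[0,[0.83,0,-6.62],[0,-4.25,0]],[0,[0.83,0,-6.62],[0,-4.25,0]],[0,[0.83,0,-6.62],[0,-4.25,0]],[0,[0.83,0,-6.62],[0,-4.25,0]],[0,[0.83,0,-6.62],[0,-4.25,0]],[0,[0.83,0,-6.62],[0,-4.25,0]],[0,[0.83,0,-6.62],[0,-4.25,0]],[0,[0.83,0,-6.62],[0,-4.25,0]]]' 40
python3 - <<'E'
from h import *
from fit2 import p
s=st();C=np.array([600.5,-132.8]);d=s['ee_pos'][:2]-C;R=np.array([[np.cos(p[2]),np.sin(p[2])],[-np.sin(p[2]),np.cos(p[2])]]);l=R@d;print(np.hypot(*d),np.degrees(np.arctan2(l[1],-l[0])))
E
```

```text
time_s: 40.38
ee_pos: [512.1, -132.1, 88.5]
ee_rot: [-89.9, -0.2, -5.0]
force: [4.6, 0.8, -11.7]
gripper_width: 14.9
[array([626., -79.,  12.]), array([ 653.8, -263.8,   12. ]), array([ 531.3, -281.6,   12. ]), array([503.4, -95.7,  12. ])]
t 40.38 pos [ 512.1 -132.1   88.5] rot [-89.89  -0.16  -4.95] F [  4.6   0.8 -11.7] w 14.9
88.4136705777256 8.837851518926534
```

```bash
python3 -m handwheel '[[0,[0.4,0,-3.3],[0,-2.1,0]],[0,[0.4,0,-3.3],[0,-2.1,0]],[0,[0.4,0,-3.3],[0,-2.1,0]],[0,[0.3,0,-2],[0,-1.2,0]],[0,[0.2,0,-1.4],[0,-1,0]],[0,[0.1,0,-1],[0,0,0]],[0,[0.1,0,-1],[0,0,0]],[0,[0,0,0],[0,0,0]],[0,[0,0,0],[0,0,0]],[0,[0,0,0],[0,0,0]]]' 40
python3 - <<'E'
from h import *
from fit2 import p
s=st();C=np.array([600.5,-132.8]);d=s['ee_pos'][:2]-C;R=np.array([[np.cos(p[2]),np.sin(p[2])],[-np.sin(p[2]),np.cos(p[2])]]);l=R@d;print(np.hypot(*d),np.degrees(np.arctan2(l[1],-l[0])))
w=env.grab_frame('side');crop(w,380,180,150,112,5,'pics/s19.png')
w=env.grab_frame('wrist');cv2.imwrite('pics/w19.png',w[:,:,::-1])
E
```

```text
time_s: 41.22
ee_pos: [513.1, -145.6, 87.9]
ee_rot: [-89.7, -0.1, 3.3]
force: [4.0, 7.0, -11.6]
gripper_width: 15.2
[array([626., -79.,  12.]), array([ 653.8, -263.8,   12. ]), array([ 531.3, -281.6,   12. ]), array([503.4, -95.7,  12. ])]
t 41.22 pos [ 513.1 -145.6   87.9] rot [-8.975e+01 -7.000e-02  3.310e+00] F [  4.    7.  -11.6] w 15.2
88.37462613771915 0.05778425611521815
```

View pics/s19.png

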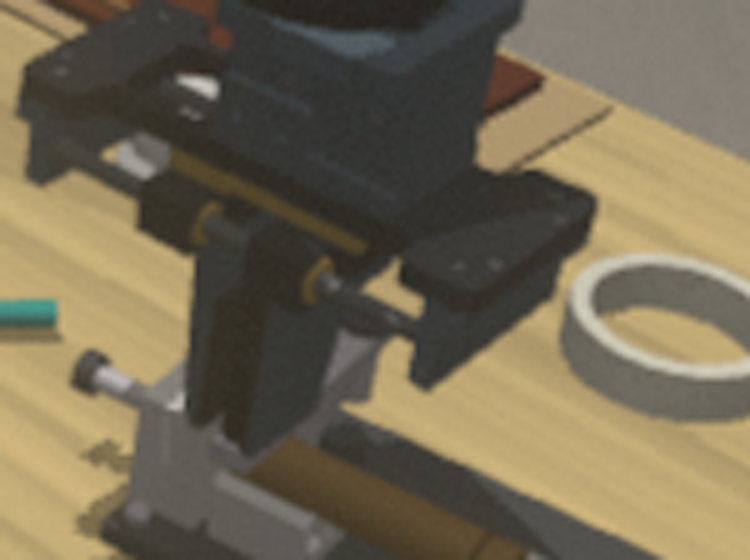

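View pics/w19.png

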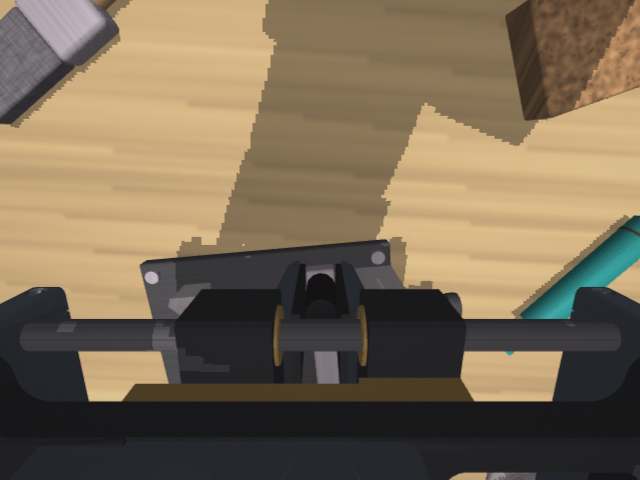

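```bash
python3 -m handwheel '[[0,[0,1,0.5],[0,0,0]],[0,[0,1.8,0.3],[0,0,0]],[0,[0,2,0],[0,0,0]],[0,[0,2,0],[0,0,0]],[0,[0,2,0],[0,0,0]],[0,[0,2,0],[0,0,0]],[0,[0,2,0],[0,0,0]],[0,[0,1.5,0],[0,0,0]],[0,[0,1,0],[0,0,0]],[0,[0,0.5,0],[0,0,0]]]' 40
python3 - <<'E'
from h import *
s=st()
E
```

```text
time_s: 42.15
ee_pos: [513.0, -145.5, 72.7]
ee_rot: [-89.8, -0.1, 3.3]
force: [3.6, 5.5, -6.4]
gripper_width: 14.9
t 42.15 pos [ 513.  -145.5   72.7] rot [-8.984e+01 -7.000e-02  3.340e+00] F [ 3.6  5.5 -6.4] w 14.9
```

```bash
python3 -m handwheel '[[0,[0,0.4,0],[0,0,0]],[0,[0,0.4,0],[0,0,0]],[0,[0,0.4,0],[0,0,0]],[0,[0,0.4,0],[0,0,0]],[0,[0,0.4,0],[0,0,0]],[0,[0,0.4,0],[0,0,0]],[0,[0,0.4,0],[0,0,0]],[0,[0,0.4,0],[0,0,0]],[0,[0,0,0],[0,0,0]],[0,[0,0,0],[0,0,0]]]' 40
python3 - <<'E'
from h import *
s=st()
E
```

```text
time_s: 42.98
ee_pos: [513.0, -145.6, 70.0]
ee_rot: [-89.8, -0.1, 3.3]
force: [1.7, 5.8, -4.7]
gripper_width: 15.0
t 42.98 pos [ 513.  -145.6   70. ] rot [-8.984e+01 -8.000e-02  3.350e+00] F [ 1.7  5.8 -4.7] w 15.0
```

```bash
python3 -m handwheel '[[0,[0,0.3,0],[0,0,0]],[0,[0,0.3,0],[0,0,0]],[0,[0,0.3,0],[0,0,0]],[0,[0,0.3,0],[0,0,0]],[0,[0,0.3,0],[0,0,0]],[0,[0,0.3,0],[0,0,0]],[0,[0,0,0],[0,0,0]],[0,[0,0,0],[0,0,0]],[0,[0,0,0],[0,0,0]],[0,[0,0,0],[0,0,0]]]' 40
python3 - <<'E'
from h import *
s=st()
w=env.grab_frame('side');crop(w,380,200,150,112,5,'pics/s20.png')
E
```

```text
time_s: 43.82
ee_pos: [513.0, -145.6, 69.7]
ee_rot: [-89.9, -0.1, 3.3]
force: [-1.4, 6.8, 5.4]
gripper_width: 15.0
t 43.82 pos [ 513.  -145.6   69.7] rot [-89.86  -0.12   3.34] F [-1.4  6.8  5.4] w 15.0
```

View pics/s20.png

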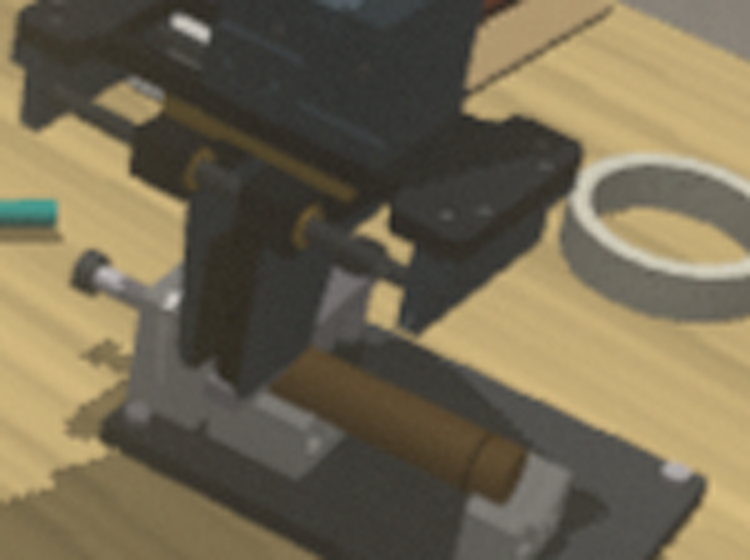

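```bash
python3 -m handwheel '[[0,[0,0,0.8],[0,0,0]],[0,[0,0,0.7],[0,0,0]],[0.1,[0,0,0],[0,0,0]],[0.2,[0,0,0],[0,0,0]],[0.3,[0,0,0],[0,0,0]],[0.4,[0,0,0],[0,0,0]],[0.4,[0,0,0],[0,0,0]],[0.4,[0,-3,0],[0,0,0]],[0.4,[0,-8,0],[0,0,0]],[0.4,[0,-15,0],[0,0,0]]]' 40
python3 -c "
from h import *
st()"
python3 -m handwheel '[[0.4,[0,-25,0],[0,0,0]],[0.4,[0,-30,0],[0,0,0]],[0.4,[-20,-20,0],[0,0,0]],[0.4,[-30,0,0],[0,0,0]],[0.4,[-35,0,0],[0,0,0]],[0.4,[-35,0,0],[0,0,0]],[0.4,[-20,0,0],[0,0,0]],[0.4,[0,0,0],[0,0,0]],[0.4,[0,0,0],[0,0,0]],[0.4,[0,0,0],[0,0,0]]]' 40
python3 - <<'E'
from h import *
s=st()
w=env.grab_frame('side');crop(w,380,220,150,112,5,'pics/s21.png')
w=env.grab_frame('top');crop(w,370,115,130,97,6,'pics/t21.png');crop(w,180,130,130,140,4,'pics/tr21.png')
E
```

```text
time_s: 44.7
ee_pos: [511.3, -145.5, 92.5]
ee_rot: [-89.9, 0.2, 3.4]
force: [0.3, -0.0, -0.2]
gripper_width: 36.6
t 44.7 pos [ 511.3 -145.5   92.5] rot [-89.93   0.19   3.4 ] F [ 0.3 -0.  -0.2] w 36.6
time_s: 45.53
ee_pos: [373.9, -154.5, 168.9]
ee_rot: [-90.0, -0.1, 3.4]
force: [0.5, 0.0, -0.4]
gripper_width: 36.2
t 45.53 pos [ 373.9 -154.5  168.9] rot [-90.05  -0.13   3.39] F [ 0.5  0.  -0.4] w 36.2
```

View pics/s21.png

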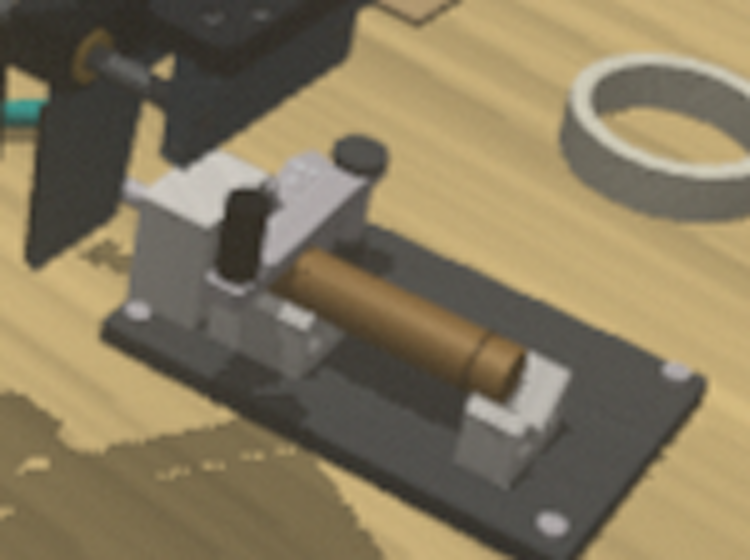

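View pics/t21.png

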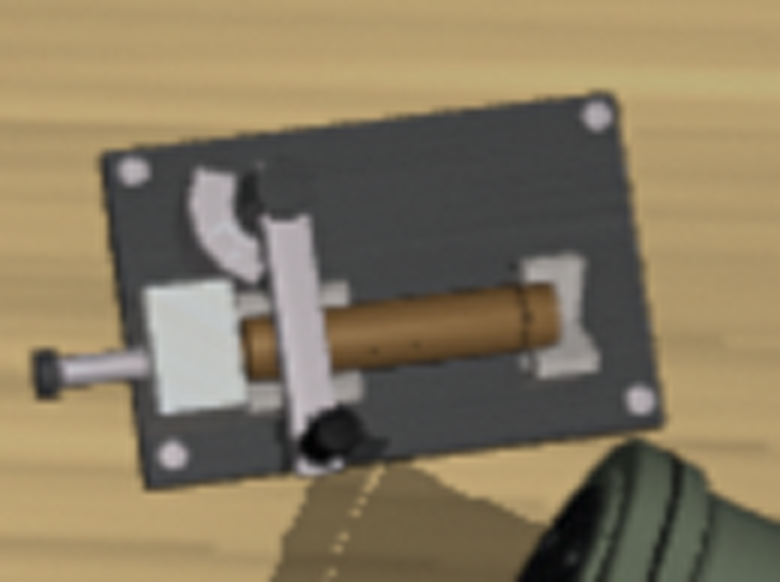

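View pics/tr21.png

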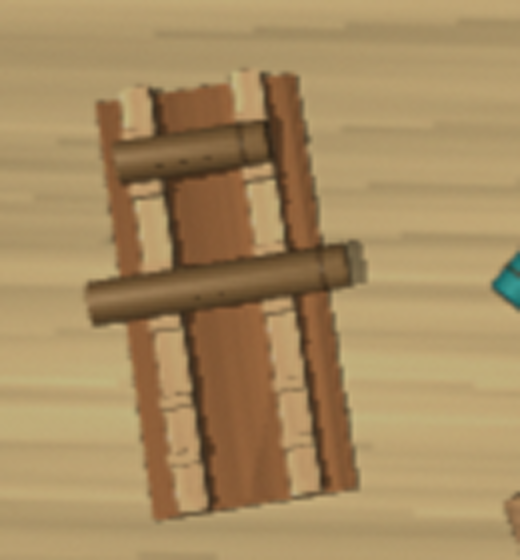

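```bash
python3 - <<'E'
from h import *
from fit2 import p
R=np.array([[np.cos(p[2]),np.sin(p[2])],[-np.sin(p[2]),np.cos(p[2])]])
q=atz('top',(370+561/6,115+312/6),48);print('back end local',R@(q[:2]-p[:2]))
st();print(env.job_done())
E
```

```text
[array([626., -79.,  12.]), array([ 653.8, -263.8,   12. ]), array([ 531.3, -281.6,   12. ]), array([503.4, -95.7,  12. ])]
back end local [ -1.34596046 -62.6262905 ]
t 45.63 pos [ 374.  -154.3  168.4] rot [-9.002e+01 -6.000e-02  3.430e+00] F [-0.2  0.4 -0.2] w 36.3
the job is handed in; nothing more can be done
None
```

The bronze barrel is clamped in the cradle and the job was handed in at 45.6 s. No verdict came back, so what follows rests on my own measurements.

**What I did**
- I lifted the bar about 22 mm, turned it aside to about 85° and rested it on its ledge.
- I picked up the barrel with the spigot, laid it in the channel and slid it forward slowly until it stopped.
- I turned the bar back to its stop, lowered it by the knob until it bore on the barrel, and let go.

**First press was probably false:** the barrel first stopped with its centre near y = -7 mm. By the geometry, that was probably a finger against the front V-block, not the spigot on the stop. I regripped the barrel about 14 mm further back and pushed again. It then stopped dead, with the fingers clear of both V-blocks, and I held it for over a second. The wrist force read about 9 to 9.5 N, a little of which may be channel friction.

**Last checks**
- **Bar:** it is across the barrel at about 0 rad. Its descent stopped about 14 mm below the ledge height, so the lift is about 4 mm. The pull on the gripper changed to a 5 N push before I released.
- **Other barrels:** the last top view shows the other two unmoved.
- **Robot:** it is clear of everything, with the wrist force near zero.

**Disagreement:** the wrist camera put the barrel's centre at y ≈ -4.1 mm after the regrip. The final top view gave about -7.6 mm along the channel and 1.3 mm off to the side. Both are within the allowed range.

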